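# Turn the glazed test tile over with the spatula

### The arm

A 6-joint arm with a two-finger parallel gripper is mounted at the origin on a cart in front of the work surface, level with it; the furniture and walls round the work are solid. World frame = base frame: x ahead of the robot, y to its left, z up, the work surface at z = 0. Lengths are in mm, angles in rad, forces in N, time in s.
With the tool pointing down it reaches from about 275 to 1000 mm from the base axis. Payload 8.4 kg.
Tool frame: the origin (TCP) lies on the mounting face of the last link; the fingertips stand 173 mm ahead of it and the grasp point (between the pads) lies 155 mm ahead of it; z points along the fingers, y is the direction in which the jaws open and shut (so a half turn about z gives the same grasp; the last joint's range is limited). The gripper opens to 85 mm and grips with 20 to 120 N. Pads are 22 mm wide; open, the fingers measure 114 mm over their backs; the gripper's body (76 mm by 85 mm) begins 54 mm behind the grasp point. The pads swing forward as they close: fully open they stand 13 mm farther back than shut.
Start: joints at [-1.173, 0.353, 1.633, -0, 1.155, -0.002], TCP at [243.271, -575.716, 404.681] pointing down, gripper open.
Joint ranges: [-2.63, 2.63], [-0.92, 2.1], [0.06, 2.66], [-1.3, 4.44], [0, 2.69], [-3.02, 3.02]. Speed limits (rad/s): [2.22, 2.22, 2.79, 3.14, 3.14, 3.14].

### API

Orientations are given as [roll, pitch, yaw] about the fixed x, y, z axes, in that order (R = Rz(yaw) Ry(pitch) Rx(roll)).
In Python, from rig import readout, imaging, ticket gives the robot as it stands.
- The arm moves only by the tool step_arm, never from a script. Its argument "deltas" is a list of rows, each an object with "translation": the shift along the tool's x, y, z in cm, a list of three; "rot": the turn, a rotation vector about the tool's x, y, z in rad, a list of three. In form: [{"translation": [x, y, z], "rot": [rx, ry, rz]}, ...]. A call has 1 to 8 rows; each row is the pose to reach, as a shift and turn from the pose commanded when the call began, along the tool's axes at that moment; what a row does not reach only later rows make up. A row lasts 1/8 s, in which the tool goes at most 62.5 mm and 10.7 degrees, less where a joint would pass 70% of its speed; a pose out of reach is approached as far as the arm can. A call with a gripper value outside its range is refused whole. "grip" is the closure in counts, from 0 (fully open) to 255 (shut), set as the call begins (left out, the last holds). The fingers move at their own pace and stop on an object; "squeeze" is the grip in N (left out, the last holds). Time passes only in rows, so rows that repeat a pose let the fingers close. It gives the time, the measured TCP pose, the force and the opening at its end, in the units of the state.
- readout.sense(): the state, without advancing time (a new reading comes with each control period).
- imaging.grab_frame(name): name is "side" or "top" or "wrist"; returns a dict with "image" (480x640x3 uint8, red, green, blue), "camera_matrix" (3x3 intrinsics, pixels), "world_to_cam" (4x4, takes a point from world to camera coordinates). Camera axes: x right, y up, looking along -z (the intrinsics and any distortion apply to the point x, -y, -z); pixel columns grow to the right and rows downward; lengths in mm; the calibration is good to about 2 mm. A picture is of the moment at which its call begins. There is no depth.
- ticket.sign_off(): hands the job in, once; it reports no verdict.
The state is a dict: "clock": time; "qpos": joint angles; "qvel": joint speeds; "joint_efforts": joint torques, N m; "eef_pos": TCP position; "tcp_rot": TCP orientation; "contact_force": force on the tool from outside, world axes, zero at the start; "wrist_torque": the same for the moment, N m; "opening": opening from 0.0 (shut) to 1.0 (fully open).
Only numpy, scipy, OpenCV 4.12 (cv2) and the standard library are available. Lean on these libraries where they do the work, as an engineer would, in place of code of your own. Each camera call takes 0.05 s, during which the arm holds its last target.

### The job

The blue glaze on the test tile is still delicate, so turn the tile over with the spatula only, without the fingers or the arm touching it: slide the blade into the slot under the tile, then tip the tile over the step so that it lies flat and still on the raised shelf of the stand, white side up (a little overhang over the step does no harm). Then lay the spatula back in the two forks of its rest as it was; keep the tile on the stand and leave the other things on the bench alone.

Things in the scene. Friction and masses are not known exactly. Their poses are not given: they have to be found in the camera images.
- tile: Flat square ceramic test tile 60 x 60 x 6 mm, about 55 g; one face glazed blue, the other plain white. Origin at its centre; +z is the outward normal of the blue face (up at the start), x and y along its edges.
- stand: Fixed low stand on four feet; holds the slot and the shelf (see those). Origin on the worktop under the slot's middle; x = direction in which the blade enters (away from the robot), z up. The tile starts on two aluminium rails, 8 mm wide, at y = 22 to 30 mm either side, x = -32 to +30 mm, tops at z = 53 mm. Nothing stands higher than the rail on the +y side.
- slot (a point): Middle of the slot's flat floor, 48 mm above the worktop, axes as the stand. Floor runs from its open front at x = -53 mm (20 mm bare before the tile) to a back stop: face at x = +35 mm, 18 mm high above the floor. Free between the rails for y = -22 to +22 mm. The tile's underside is 5 mm above the floor: the gap is 5 mm high, 44 mm wide.
- shelf (a point): Centre of the bare raised shelf's top, beside the slot on its -y side, 58 mm above the worktop (5 mm above the rails), axes as the stand; 79.5 mm to -y and 1 mm to -x of the slot's middle. It runs 48 mm either side in y: inner edge = the step over which the tile is tipped (1.5 mm from the tile), outer edge = a lip 6 mm high. In x from -42 to +36 mm, back stop 8 mm high.
- spatula_grip (a point): Spatula, 70 g: middle of its black eight-sided handle (114 mm long, 16 mm across flats; flats level, upright and at 45 degrees, so it can be gripped from straight above or leaning 45 degrees sideways). x runs to the blade, z is up from the blade's upper side. See spatula for the blade. No reading while held.
- spatula: The spatula; origin and axes as point spatula_grip. Handle from x = -57 to +57 mm, thin neck cranking down from x = 57 to 84 mm, flat steel blade from x = 82 mm to its tip at x = 157 mm: 2 mm thick, underside at z = -15 mm, 36 mm wide (28 mm over the last 9 mm). No reading while held.
- rest_place (a point): Fixed white rest: the point where the middle of the handle belongs, 75 mm above the worktop; x along the handle to the blade, z up. The handle lies in two V-shaped forks, 10 mm thick, at x = -46 and +46 mm, rising to 80 mm above the worktop, 34 mm wide at the top. Between them only a 6 mm base plate, 64 mm wide.
- petri_dish: Bystander: closed clear petri dish, 62 mm across, 15 mm high, standing loose on the worktop; origin at the centre of its underside.
- stain_bottle: Bystander: dark violet bottle with a black cap, 44 mm across, 94 mm tall, standing loose on the worktop; origin at the centre of its underside.
- tip_carton: Bystander: small white and blue carton, 78 x 52 x 62 mm, standing loose on the worktop; origin at the centre of its underside.
Mind the look-alikes: they are no part of the job. Leave any orange look-alike of the part that bears rest_place alone.

How it is judged (in metres and radians):
On the way, in this order (a step that is already met when the one before it is completed fails the run):
1. the spatula tips the tile up by more than 30 degrees (angle between tile's own z axis and vertical above 0.52 rad and contact force between spatula and tile above 0.03 N), for 0.02 s.
2. the tile lies white side up (angle between tile's own z axis and vertical above 3.02 rad), for 0.2 s.
At the end, for the whole second after the job is handed in: The tile lies still on the stand's shelf, white side up within 7 degrees of level, centre within 30 mm of the slot's middle along x and at y -100 to -42 mm in the stand's frame, clear of the spatula, which lies released in its rest, within 20 mm and 8 degrees of its place and not over 8 mm low (angle between tile's own z axis and vertical above 3.02 rad and z of tile in the frame of stand between 0.058 and 0.064 m and y of tile in the frame of stand between -0.1 and -0.042 m and x of tile in the frame of stand between -0.03 and 0.03 m and linear speed of tile below 0.02 m/s and angular speed of tile below 0.2 rad/s and distance between spatula_grip and rest_place below 0.02 m and angle between the x axis of spatula_grip and the x axis of rest_place, either way round below 0.15 rad and z of spatula_grip in the frame of rest_place above -0.008 m and contact force between spatula and tile below 0.02 N); the robot touches nothing.
It fails at once if the robot's fingers or arm touch the tile (contact force between any of the fingers, the arm and tile above 0.3 N).
It fails at once if the tile falls off the stand (z of tile in the frame of stand below 0.04 m).
It fails at once if a bystander is pushed more than 20 mm or knocked over (distance of any of petri_dish, stain_bottle, tip_carton from where it was at the start of the episode above 0.02 m or angle between any of petri_dish, stain_bottle, tip_carton's own z axis and vertical above 0.4 rad).
It also fails if it takes over 61 s, if anything falls off the work surface, if the arm or the gripper's body presses on something with over 40 N, if the wrist force passes 120 N, or if a joint passes its speed limit or range.

## Working session

There is one attempt and no reset: what is moved stays moved. The work goes in short steps, Python scripts to look and compute and a tool call to move; the robot and the scene stay as the last step left them, time stands still between calls to the robot, and variables do not carry over. Pictures are saved under pics/ and viewed, and the job is handed in when it is done.

Besides the shell and the picture viewer there is one more tool, called as name(argument=value, ...), one argument or row to a line, values as JSON. step_arm: Moves the arm, as the interface text tells. Its arguments: {"type":"object","properties":{"deltas":{"type":"array","items":{"type":"object","properties":{"translation":{"type":"array","items":{"type":"number"}},"rot":{"type":"array","items":{"type":"number"}}}}},"grip":{"type":"number"},"squeeze":{"type":"number"}},"required":["deltas"]}

```bash
ls; mkdir -p pics
python3 - <<'E'
from rig import readout, imaging
import cv2,json
print(readout.sense())
for n in ["side","top","wrist"]:
    f=imaging.grab_frame(n); cv2.imwrite(f"pics/{n}0.png",f["image"][:,:,::-1])
    print(n,f["camera_matrix"],f["world_to_cam"])
    print([k for k in f])
E
```

```text
pics
{'clock': 0.0, 'qpos': array([-1.17338875e+00,  3.53645821e-01,  1.63413303e+00,  8.83577712e-06,
        1.15520563e+00, -2.38539450e-03]), 'qvel': array([ 5.44581895e-04, -2.68103821e-04,  9.82549196e-04,  3.01122397e-05,
       -5.97253957e-04, -1.05848654e-03]), 'joint_efforts': array([ 3.48912545e-04, -6.05249977e+01, -3.42056680e+01,  7.31253658e-05,
        9.49096080e-03,  2.58540155e-06]), 'eef_pos': array([ 243.18562193, -575.49183446,  403.96344172]), 'tcp_rot': array([-3.14020085e+00, -1.13987074e-05,  3.99789386e-01]), 'contact_force': array([-0.05347804, -1.06381743, -0.00807423]), 'wrist_torque': array([0.02586033, 0.03799334, 0.047891  ]), 'opening': 0.9994142093472174}
side [[603.83376902   0.         330.83398384]
 [  0.         603.83376902 238.69855505]
 [  0.           0.           1.        ]] [[-9.99489521e-01 -2.23830324e-02  2.27968576e-02  5.81984568e+02]
 [ 3.18098997e-02 -6.30851324e-01  7.75251402e-01  8.21891339e-01]
 [-2.97104942e-03  7.75580819e-01  6.31241290e-01 -1.23911016e+03]
 [ 0.00000000e+00  0.00000000e+00  0.00000000e+00  1.00000000e+00]]
[... 231 characters left out ...]
52466e+01]
 [ 9.90658545e-01  2.57477730e-03  1.36341545e-01 -6.13214721e+02]
 [-1.36335443e-01 -2.41376377e-03  9.90659791e-01 -1.14205749e+03]
 [ 0.00000000e+00  0.00000000e+00  0.00000000e+00  1.00000000e+00]]
['image', 'camera_matrix', 'world_to_cam']
wrist [[377.96752766   0.         324.11147858]
 [  0.         377.96752766 237.47331648]
 [  0.           0.           1.        ]] [[ 3.88954454e-01 -9.21256913e-01 -3.66053671e-04 -6.25997236e+02]
 [ 8.81736869e-01  3.72384172e-01 -2.89603387e-01  3.74006712e+01]
 [ 2.66935435e-01  1.12319764e-01  9.57146668e-01 -3.78818353e+02]
 [ 0.00000000e+00  0.00000000e+00  0.00000000e+00  1.00000000e+00]]
['image', 'camera_matrix', 'world_to_cam']
```

View pics/side0.png

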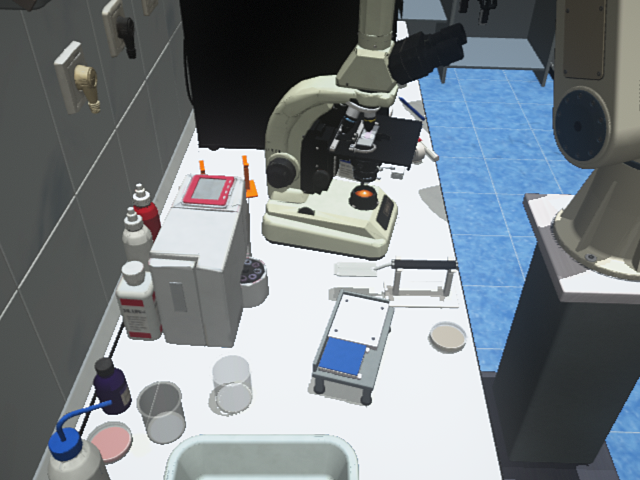

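View pics/top0.png

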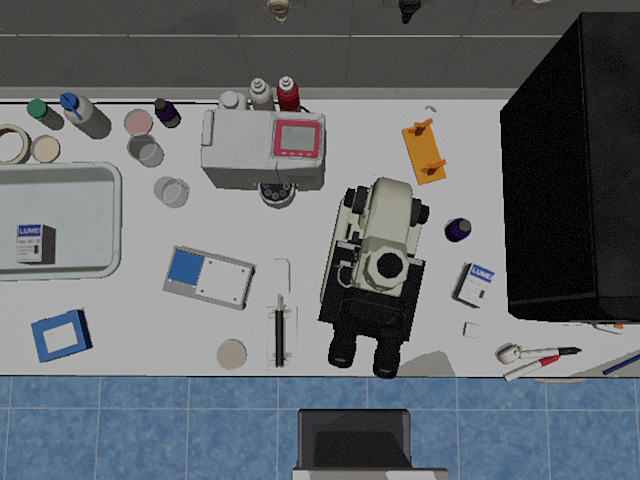

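View pics/wrist0.png

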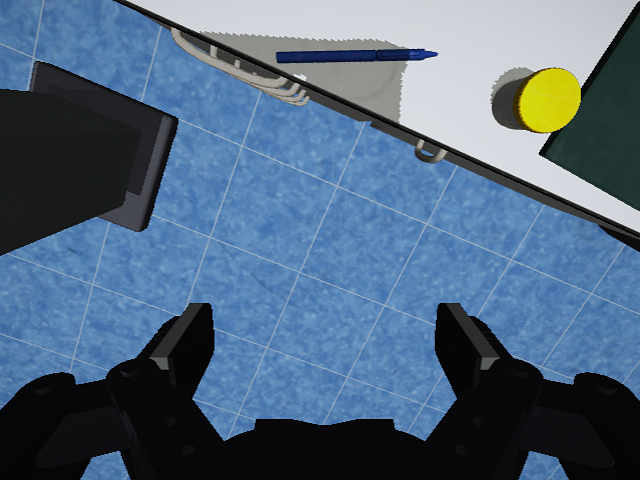

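Run:
```python
import cv2
t=cv2.imread("pics/top0.png"); s=cv2.imread("pics/side0.png")
cv2.imwrite("pics/topc.png",cv2.resize(t[225:385,150:310],None,fx=3.75,fy=3.75,interpolation=cv2.INTER_CUBIC))
cv2.imwrite("pics/sidec.png",cv2.resize(s[240:410,300:480],None,fx=3.5,fy=3.5,interpolation=cv2.INTER_CUBIC))
```

```text
(no output)
```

View pics/topc.png

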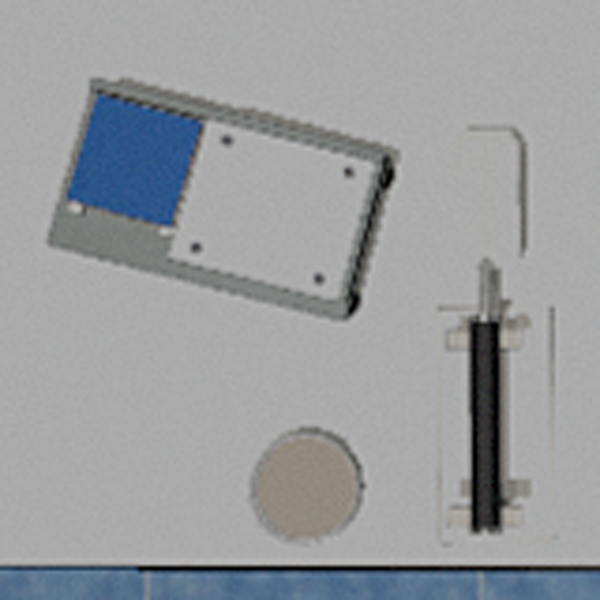

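View pics/sidec.png

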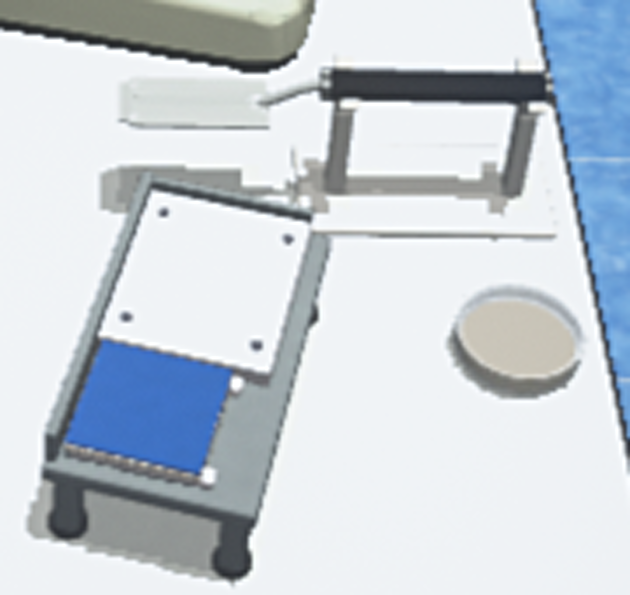

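```bash
cat > h.py <<'E'
import numpy as np, cv2
from rig import readout, imaging
def ray(f,uv):
    K=f["camera_matrix"];T=f["world_to_cam"];R=T[:3,:3];t=T[:3,3]
    c=-R.T@t; d=np.array([(uv[0]-K[0,2])/K[0,0],-(uv[1]-K[1,2])/K[1,1],-1.0])
    return c,R.T@d
def onz(f,uv,z):
    c,d=ray(f,uv); return c+d*(z-c[2])/d[2]
def proj(f,p):
    K=f["camera_matrix"];T=f["world_to_cam"]; q=T[:3,:3]@np.array(p,float)+T[:3,3]
    return np.array([K[0,0]*q[0]/-q[2]+K[0,2], K[1,1]*-q[1]/-q[2]+K[1,2]])
def tri(f1,u1,f2,u2):
    c1,d1=ray(f1,u1);c2,d2=ray(f2,u2)
    s=np.linalg.lstsq(np.c_[d1,-d2],c2-c1,rcond=None)[0]
    a=c1+d1*s[0];b=c2+d2*s[1]; return (a+b)/2,np.linalg.norm(a-b)
def big(m,x0,y0,x1,y1):
    z=np.zeros_like(m);z[y0:y1,x0:x1]=m[y0:y1,x0:x1]
    cs,_=cv2.findContours(z,cv2.RETR_EXTERNAL,cv2.CHAIN_APPROX_NONE)
    return max(cs,key=cv2.contourArea)
E
python3 - <<'E'
from h import *
F={n:imaging.grab_frame(n) for n in("top","side")}
win={"top":((160,240,215,295),(265,300,295,375)),"side":((310,330,380,380),(380,250,465,280))}
ctr={}
for n in F:
    f=F[n];hsv=cv2.cvtColor(f["image"],cv2.COLOR_RGB2HSV)
    b=cv2.inRange(hsv,(105,120,60),(125,255,255))
    c=big(b,*win[n][0]); (cx,cy),wh,a=cv2.minAreaRect(c)
    m=cv2.moments(c); ctr[n]=(m['m10']/m['m00'],m['m01']/m['m00'])
    ap=cv2.approxPolyDP(c,4,True)[:,0]
    P=np.array([onz(f,p,59) for p in ap]);print(n,"tile c",onz(f,ctr[n],59),ap.tolist(),P.round(1).tolist())
    print([np.linalg.norm(P[i]-P[i-1]).round(1) for i in range(len(P))],[np.degrees(np.arctan2(*(P[i]-P[i-1])[[1,0]])).round(1) for i in range(len(P))])
    d=cv2.inRange(f["image"],(0,0,0),(75,75,75))
    c=big(d,*win[n][1]);m=cv2.moments(c);u=(m['m10']/m['m00'],m['m01']/m['m00'])
    r=cv2.minAreaRect(c); bx=cv2.boxPoints(r)
    ctr[n+'h']=u; print("handle",u,r,onz(f,u,78))
    o=sorted([((bx[i]+bx[i-1])/2).tolist() for i in range(4)],key=lambda q:np.linalg.norm(np.array(q)-u))[2:]
    print("ends",[onz(f,q,77).round(1).tolist() for q in o])
print(tri(F["top"],ctr["top"],F["side"],ctr["side"]),tri(F["top"],ctr["toph"],F["side"],ctr["sideh"]))
E
```

```text
top tile c [559.98282403 377.76925427  59.        ] [[176, 251], [168, 277], [195, 284], [203, 258]] [[593.5, 398.0, 59.0], [540.2, 412.3, 59.0], [526.2, 356.9, 59.0], [579.3, 342.3, 59.0]]
[np.float64(57.5), np.float64(55.2), np.float64(57.2), np.float64(55.1)] [np.float64(75.6), np.float64(165.0), np.float64(-104.3), np.float64(-15.3)]
handle (279.04166666666663, 338.1210784313725) ((279.5088806152344, 338.4269104003906), (55.02972412109375, 8.16489315032959), 88.80650329589844) [418.84805699 183.35299745  78.        ]
ends [[472.1, 184.4, 77.0], [365.1, 180.7, 77.0]]
side tile c [557.87438157 381.09279767  59.        ] [[329, 337], [319, 365], [356, 374], [365, 345]] [[578.8, 344.6, 59.0], [592.2, 399.9, 59.0], [537.6, 414.3, 59.0], [523.2, 358.4, 59.0]]
[np.float64(57.2), np.float64(56.9), np.float64(56.5), np.float64(57.6)] [np.float64(-14.0), np.float64(76.3), np.float64(165.3), np.float64(-104.4)]
handle (425.3155058043117, 264.3723051409618) ((425.5455627441406, 264.5378723144531), (63.02623748779297, 8.091205596923828), 1.060911774635315) [416.26576197 188.56766812  78.        ]
ends [[470.3, 189.0, 77.0], [360.9, 186.7, 77.0]]
(array([559.01444674, 378.56713366,  56.22708732]), np.float64(2.462733493564727)) (array([417.05396639, 183.94615462,  74.1201802 ]), np.float64(3.4117973297615865))
```

Run:
```python
from h import *
from scipy.spatial.transform import Rotation as R
F={n:imaging.grab_frame(n) for n in("top","side")}
t,s=F["top"],F["side"]
print("eyep",tri(t,(343,366),s,(462,30)),tri(t,(387,375),s,(462,45)),tri(t,(387,375),s,(465,30)))
print("head",tri(t,(388,268),s,(377,5)))
print("stage edge",tri(t,(322,318),s,(418,140)))
print("petri",onz(t,(231,353),15),onz(s,(448,336),15))
for n in F:
    T=F[n]["world_to_cam"];print(n,-T[:3,:3].T@T[:3,3])
w=imaging.grab_frame("wrist");T=w["world_to_cam"];c=-T[:3,:3].T@T[:3,3]
st=readout.sense();Rt=R.from_euler('xyz',st["tcp_rot"]).as_matrix()
print("cam in tcp",Rt.T@(c-st["eef_pos"]),(Rt.T@T[:3,:3].T).round(3).tolist())
for r in [(500,-60,0)]: pass
# stand: far features
for p in [(164,290),(243,308),(175,246),(256,262)]: print(p,onz(t,p,50))
```

```text
eyep (array([393.41814271,  69.24941705, 443.36202443]), np.float64(0.7239713763843615)) (array([377.1305514 ,   5.96862573, 396.12584716]), np.float64(0.2747036996658243)) (array([378.19290747,   8.9675785 , 421.86607753]), np.float64(2.848378996513671))
head (array([521.36511919,   9.58421995, 457.1774951 ]), np.float64(2.2891876672034335))
stage edge (array([450.13529269,  99.19809043, 271.43414899]), np.float64(14.340037374766576))
petri [386.32514852 287.43670343  15.        ] [381.4877915  294.92445351  15.        ]
top [ 451.50848053   94.31688622 1215.19190436]
side [577.97987554 974.57514544 768.27290637]
cam in tcp [73.70938095  1.37273568 30.90740097] [[-0.0, 0.957, 0.29], [1.0, 0.0, -0.001], [-0.001, 0.29, -0.957]]
(164, 290) [514.33234174 421.84297041  50.        ]
(243, 308) [478.25486193 259.64295494  50.        ]
(175, 246) [605.03083595 402.84032618  50.        ]
(256, 262) [572.29455891 234.98691622  50.        ]
```

```bash
cat >> h.py <<'E'
from scipy.spatial.transform import Rotation as Ro
import json
def cmd():  # commanded pose file
    d=json.load(open('cmd.json')); return np.array(d['p']),Ro.from_quat(d['q'])
def save(p,r): json.dump({'p':list(map(float,p)),'q':r.as_quat().tolist()},open('cmd.json','w'))
def rows(targets,nd=2):
    p,r=cmd(); out=[]
    for tp,tr in targets:
        out.append({"translation":(r.inv().apply(np.array(tp)-p)/10).round(nd).tolist(),"rot":(r.inv()*tr).as_rotvec().round(3).tolist()})
    print("["+",\n".join(json.dumps(o) for o in out)+"]"); return out
def apply(row):
    p,r=cmd(); save(p+r.apply(np.array(row["translation"])*10), r*Ro.from_rotvec(row["rot"]))
def chk():
    p,r=cmd(); s=readout.sense(); m=Ro.from_euler('xyz',s['tcp_rot'])
    print("t",round(s['clock'],2),"cmd",p.round(1),"meas",s['eef_pos'].round(2),"rotdiff",((r.inv()*m).as_rotvec()).round(4),"q",s['qpos'].round(3),"F",s['contact_force'].round(2),"op",round(s['opening'],3))
    with open('log.jsonl','a') as g: g.write(json.dumps({'q':s['qpos'].tolist(),'p':s['eef_pos'].tolist(),'r':s['tcp_rot'].tolist()})+"\n")
E
python3 - <<'E'
from h import *
save([243.271,-575.716,404.681],Ro.from_euler('xyz',[np.pi,0,.4]))
chk()
p,r=cmd();T=[]
for i in range(1,7): 
    k=i/6;T.append((p+k*(np.array([129,-304,690])-p),r))
for i in range(1,3):
    a=-1.17+.18*i;T.append(((330*np.cos(a),330*np.sin(a),690),Ro.from_euler('xyz',[np.pi,0,.4+.18*i])))
rows(T,1)
E
```

```text
t 0.4 cmd [ 243.3 -575.7  404.7] meas [ 243.27 -575.69  404.57] rotdiff [0.0002 0.0001 0.0002] q [-1.173  0.353  1.633  0.     1.155 -0.002] F [ 0.1   0.02 -0.53] op 0.998
[{"translation": [0.0, -4.9, -4.8], "rot": [0.0, 0.0, 0.0]},
{"translation": [0.0, -9.8, -9.5], "rot": [0.0, 0.0, 0.0]},
{"translation": [0.0, -14.7, -14.3], "rot": [0.0, 0.0, 0.0]},
{"translation": [0.0, -19.7, -19.0], "rot": [0.0, 0.0, 0.0]},
{"translation": [0.0, -24.6, -23.8], "rot": [0.0, 0.0, 0.0]},
{"translation": [0.1, -29.5, -28.5], "rot": [0.0, 0.0, 0.0]},
{"translation": [5.9, -30.0, -28.5], "rot": [-0.0, 0.0, -0.18]},
{"translation": [11.7, -31.6, -28.5], "rot": [0.0, 0.0, -0.36]}]
```

step_arm(
  deltas=[
    {"translation": [0,-4.9,-4.8],"rot": [0,0,0]},
    {"translation": [0,-9.8,-9.5],"rot": [0,0,0]},
    {"translation": [0,-14.7,-14.3],"rot": [0,0,0]},
    {"translation": [0,-19.7,-19.0],"rot": [0,0,0]},
    {"translation": [0,-24.6,-23.8],"rot": [0,0,0]},
    {"translation": [0.1,-29.5,-28.5],"rot": [0,0,0]},
    {"translation": [5.9,-30.0,-28.5],"rot": [0,0,-0.18]},
    {"translation": [11.7,-31.6,-28.5],"rot": [0,0,-0.36]},
  ],
)

```text
clock: 1.4
eef_pos: [223.7, -240.6, 691.8]
tcp_rot: [3.136, 0.0, 0.762]
contact_force: [0.7, -0.6, -0.6]
opening: 1.003
```

Run:
```python
from h import *
apply({"translation": [11.7, -31.6, -28.5], "rot": [0, 0, -0.36]}); chk()
p,r=cmd();T=[]
a0=np.arctan2(p[1],p[0]);y0=.76
for i in range(1,9):
    a=a0+.185*i;T.append(((330*np.cos(a),330*np.sin(a),690),Ro.from_euler('xyz',[np.pi,0,y0+.185*i])))
rows(T,1)
```

```text
t 1.4 cmd [ 228.  -239.1  689.7] meas [ 223.72 -240.61  691.82] rotdiff [-0.0053 -0.0002 -0.0016] q [-0.826 -0.303  1.706 -0.     1.733 -0.017] F [ 0.75 -0.56 -0.64] op 1.003
[{"translation": [6.1, -0.6, -0.0], "rot": [-0.0, 0.0, -0.185]},
{"translation": [11.9, -2.3, -0.0], "rot": [-0.0, 0.0, -0.37]},
{"translation": [17.4, -5.0, -0.0], "rot": [-0.0, 0.0, -0.555]},
{"translation": [22.2, -8.7, -0.0], "rot": [-0.0, 0.0, -0.74]},
{"translation": [26.3, -13.2, -0.0], "rot": [-0.0, 0.0, -0.925]},
{"translation": [29.5, -18.4, -0.0], "rot": [-0.0, 0.0, -1.11]},
{"translation": [31.7, -24.1, -0.0], "rot": [-0.0, 0.0, -1.295]},
{"translation": [32.8, -30.1, -0.0], "rot": [-0.0, 0.0, -1.48]}]
```

step_arm(
  deltas=[
    {"translation": [6.1,-0.6,0],"rot": [0,0,-0.185]},
    {"translation": [11.9,-2.3,0],"rot": [0,0,-0.37]},
    {"translation": [17.4,-5.0,0],"rot": [0,0,-0.555]},
    {"translation": [22.2,-8.7,0],"rot": [0,0,-0.74]},
    {"translation": [26.3,-13.2,0],"rot": [0,0,-0.925]},
    {"translation": [29.5,-18.4,0],"rot": [0,0,-1.11]},
    {"translation": [31.7,-24.1,0],"rot": [0,0,-1.295]},
    {"translation": [32.8,-30.1,0],"rot": [0,0,-1.48]},
  ],
)

```text
clock: 2.4
eef_pos: [253.7, 203.6, 689.5]
tcp_rot: [3.141, -0.0, 2.246]
contact_force: [0.5, 0.7, -0.9]
opening: 0.999
```

Run:
```python
from h import *
apply({"translation": [32.8, -30.1, 0], "rot": [0, 0, -1.48]}); chk()
p,r=cmd();print(r.as_euler('xyz'))
# go to view pose: TCP at (380,330,480), yaw kept to arm azimuth
tgt=np.array([380,320,470]); T=[]
yt=np.arctan2(320,380)+np.pi/2
for i in range(1,6):
    k=i/5; T.append((p+k*(tgt-p),Ro.from_euler('xyz',[np.pi,0,2.24+k*(yt-2.24)])))
rows(T,1)
```

```text
t 2.4 cmd [258.4 205.  689.7] meas [253.66 203.64 689.5 ] rotdiff [-0.0006  0.     -0.0059] q [ 0.672 -0.308  1.714  0.     1.735 -0.003] F [ 0.5   0.72 -0.92] op 0.999
[-3.14159265e+00  2.22044605e-16  2.24000000e+00]
[{"translation": [0.3, 3.3, 4.4], "rot": [-0.0, 0.0, -0.006]},
{"translation": [0.6, 6.7, 8.8], "rot": [-0.0, 0.0, -0.012]},
{"translation": [0.9, 10.0, 13.2], "rot": [-0.0, 0.0, -0.018]},
{"translation": [1.2, 13.3, 17.6], "rot": [-0.0, 0.0, -0.025]},
{"translation": [1.5, 16.7, 22.0], "rot": [-0.0, 0.0, -0.031]}]
```

step_arm(
  deltas=[
    {"translation": [0.3,3.3,4.4],"rot": [0,0,0]},
    {"translation": [0.6,6.7,8.8],"rot": [0,0,0]},
    {"translation": [0.9,10.0,13.2],"rot": [0,0,0]},
    {"translation": [1.2,13.3,17.6],"rot": [0,0,0]},
    {"translation": [1.5,16.7,22.0],"rot": [0,0,0]},
    {"translation": [1.5,16.7,22.0],"rot": [0,0,0]},
  ],
)

```text
clock: 3.15
eef_pos: [377.0, 317.9, 465.8]
tcp_rot: [-3.135, 0.0, 2.24]
contact_force: [0.2, -1.0, -0.3]
opening: 1.0
```

Run:
```python
from h import *
apply({"translation": [1.5, 16.7, 22.0], "rot": [0, 0, 0]}); chk()
f=imaging.grab_frame("wrist");chk();cv2.imwrite("pics/w1.png",f["image"][:,:,::-1]);np.savez("w1.npz",**f)
```

```text
t 3.15 cmd [380.  320.4 469.7] meas [376.98 317.87 465.76] rotdiff [ 0.0064 -0.0002 -0.    ] q [0.697 0.088 1.833 0.    1.226 0.028] F [ 0.17 -0.98 -0.34] op 1.0
t 3.2 cmd [380.  320.4 469.7] meas [376.66 317.52 467.94] rotdiff [ 0.0039 -0.0001  0.0001] q [ 0.697  0.085  1.832 -0.     1.228  0.028] F [ 0.1  -0.74  0.82] op 0.997
```

View pics/w1.png

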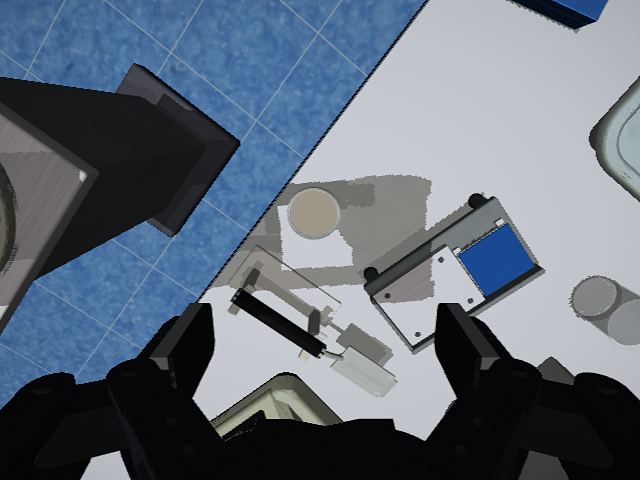

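Run:
```python
from h import *
f=dict(np.load("w1.npz"))
hsv=cv2.cvtColor(f["image"],cv2.COLOR_RGB2HSV)
c=big(cv2.inRange(hsv,(105,150,60),(125,255,255)),440,210,545,310)
m=cv2.moments(c);u=(m['m10']/m['m00'],m['m01']/m['m00']);ap=cv2.approxPolyDP(c,5,True)[:,0]
P=np.array([onz(f,p,59) for p in ap]);print("tile",onz(f,u,59),ap.tolist(),P.round(1).tolist(),[np.linalg.norm(P[i]-P[i-1]).round(1) for i in range(len(P))])
q=cv2.minAreaRect(c);B=np.array([onz(f,p,59) for p in cv2.boxPoints(q)])
for i in range(4): d=B[i]-B[i-1];print(np.linalg.norm(d).round(1),np.degrees(np.arctan2(d[1],d[0])).round(1))
c=big(cv2.inRange(f["image"],(0,0,0),(45,45,45)),228,284,328,360)
m=cv2.moments(c);u=(m['m10']/m['m00'],m['m01']/m['m00']);r=cv2.minAreaRect(c);bx=cv2.boxPoints(r)
print("handle",u,r,onz(f,u,78))
o=sorted([((bx[i]+bx[i-1])/2).tolist() for i in range(4)],key=lambda q:-np.linalg.norm(np.array(q)-u))[:2]
E=[onz(f,q,77) for q in o];print("ends",np.array(E).round(1),(E[0]+E[1])/2,np.linalg.norm(E[0]-E[1]),np.degrees(np.arctan2(*(E[0]-E[1])[[1,0]])))
z=cv2.resize(f["image"][270:400,220:410],None,fx=4,fy=4,interpolation=cv2.INTER_CUBIC);cv2.imwrite("pics/w1c.png",z[:,:,::-1])
z=cv2.resize(f["image"][180:360,360:560],None,fx=4*.75,fy=4*.75,interpolation=cv2.INTER_CUBIC);cv2.imwrite("pics/w1d.png",z[:,:,::-1])
```

```text
tile [558.15632745 377.00001575  59.        ] [[507, 223], [459, 254], [485, 295], [534, 266]] [[537.7, 411.8, 59.0], [522.8, 357.0, 59.0], [578.1, 340.6, 59.0], [594.5, 396.7, 59.0]] [np.float64(58.8), np.float64(56.7), np.float64(57.6), np.float64(58.4)]
60.8 163.8
58.4 74.9
59.1 -14.2
60.5 -103.5
handle (278.2333442730555, 322.7346023411005) ((279.0169372558594, 322.951416015625), (106.51715850830078, 16.692432403564453), 33.29356384277344) [417.49141466 183.31756866  78.        ]
ends [[477.8 184.5  77. ]
 [362.1 181.8  77. ]] [419.95927176 183.1266145   77.        ] 115.69640132861463 1.354761824185855
```

View pics/w1c.png

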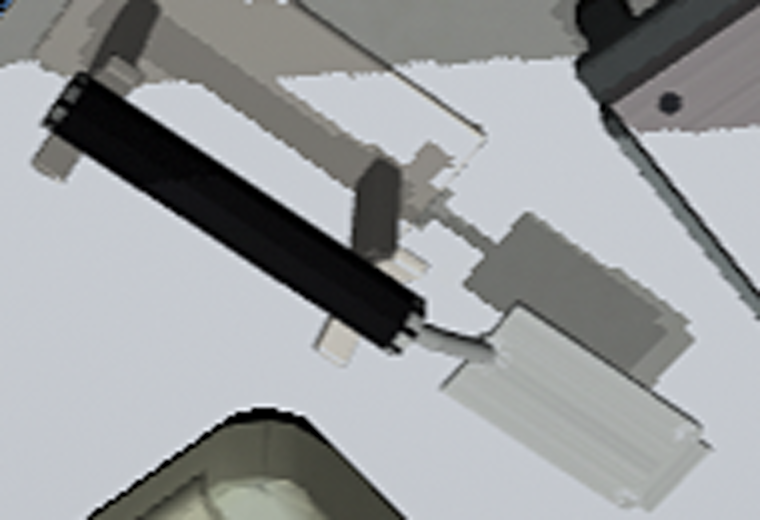

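View pics/w1d.png

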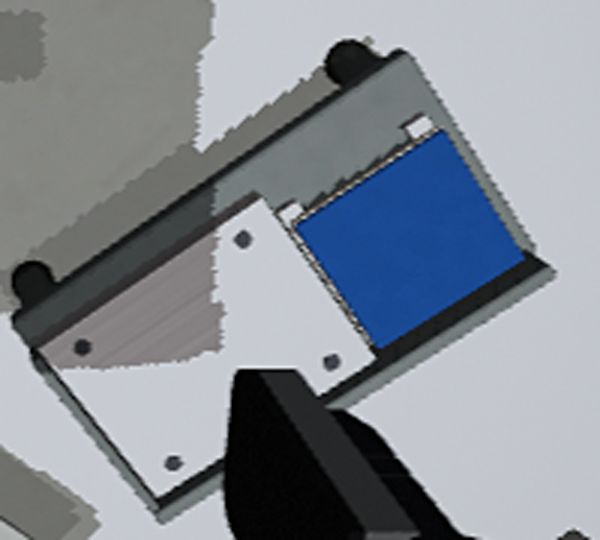

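```bash
cat >> h.py <<'E'
def Rtool(yaw,lean,flip=False):
    # lean: angle the tool dir rolls about local x: 0 = down, + => fingers point to +y (body at -y)
    r=Ro.from_euler('z',yaw)*Ro.from_euler('x',lean)*Ro.from_euler('x',np.pi)  # tool x=+x
    if flip: r=r*Ro.from_euler('z',np.pi)
    return r
def wrist(q1,q23,r):
    M=Ro.from_euler('y',-q23)*Ro.from_euler('z',-q1)*r*Ro.from_euler('z',-np.pi/2)
    a=M.as_euler('ZYZ'); return a
E
python3 - <<'E'
from h import *
import warnings
for flip in (0,1):
  print("flip",flip)
  print("rest",[ (d,wrist(.72,2.0,Rtool(.024,np.radians(d),flip)).round(2).tolist()) for d in (-45,0)])
  for th in (0,15,30,45,60,75,90,105,115):
    for q1,q23 in ((.85,1.9),(.65,1.8)):
      print(th,q1,wrist(q1,q23,Rtool(np.radians(-15),np.radians(th-45),flip)).round(2).tolist())
from scipy.optimize import least_squares
D=[json.loads(l) for l in open('log.jsonl')]
def res(x):
    a1,L1,L2,d1,e=x;o=[]
    for d in D:
        q=d['q'];s=q[1]+q[2]
        r=a1+L1*np.sin(q[1])+L2*np.sin(s)+e*np.cos(s); z=d1+L1*np.cos(q[1])+L2*np.cos(s)-e*np.sin(s)
        o+=[r-np.hypot(*d['p'][:2]),z-d['p'][2]]
    return o
s=least_squares(res,[0,400,400,100,0]);print(s.x,s.fun.round(2))
E
```

```text
flip 0
rest [(-45, [-0.58, 1.69, 2.36]), (0, [0.0, 1.14, 2.27])]
0 0.85 [-0.34, 1.95, 2.67]
0 0.65 [-0.49, 1.96, 2.44]
15 0.85 [-0.23, 1.72, 2.7]
15 0.65 [-0.32, 1.76, 2.49]
30 0.85 [-0.12, 1.48, 2.71]
30 0.65 [-0.16, 1.55, 2.5]
45 0.85 [-0.0, 1.24, 2.68]
45 0.65 [0.0, 1.34, 2.48]
60 0.85 [0.14, 1.01, 2.62]
60 0.65 [0.18, 1.14, 2.43]
75 0.85 [0.32, 0.79, 2.51]
75 0.65 [0.39, 0.95, 2.32]
90 0.85 [0.59, 0.59, 2.3]
90 0.65 [0.66, 0.79, 2.14]
105 0.85 [1.05, 0.46, 1.9]
105 0.65 [1.01, 0.68, 1.88]
115 0.85 [1.45, 0.43, 1.54]
115 0.65 [1.29, 0.64, 1.65]
flip 1
rest [(-45, [-0.58, 1.69, -0.78]), (0, [-0.0, 1.14, -0.87])]
0 0.85 [-0.34, 1.95, -0.47]
0 0.65 [-0.49, 1.96, -0.7]
15 0.85 [-0.23, 1.72, -0.44]
15 0.65 [-0.32, 1.76, -0.65]
30 0.85 [-0.12, 1.48, -0.43]
30 0.65 [-0.16, 1.55, -0.64]
45 0.85 [0.0, 1.24, -0.46]
45 0.65 [0.0, 1.34, -0.66]
60 0.85 [0.14, 1.01, -0.52]
60 0.65 [0.18, 1.14, -0.72]
75 0.85 [0.32, 0.79, -0.63]
75 0.65 [0.39, 0.95, -0.82]
90 0.85 [0.59, 0.59, -0.85]
90 0.65 [0.66, 0.79, -1.0]
105 0.85 [1.05, 0.46, -1.24]
105 0.65 [1.01, 0.68, -1.27]
115 0.85 [1.45, 0.43, -1.6]
115 0.65 [1.29, 0.64, -1.49]
[7.60562014e-02 5.72833738e+02 4.95130965e+02 1.26191551e+02
 6.47358632e+01] [-0.01 -0.11 -0.37 -0.    0.38 -0.01  0.21  0.06 -0.2   0.06]
```

Run:
```python
from h import *
F={n:imaging.grab_frame(n) for n in("top","side")}
print("sink",tri(F["top"],(118,275),F["side"],(354,440)))
chk()
H=np.array([419,184,75.]);yaw=.024
R=Rtool(yaw,-np.pi/4,True);z=R.apply([0,0,1]);print(z,R.apply([1,0,0]))
p,r=cmd();d=(r.inv()*R).as_rotvec();print(np.linalg.norm(d))
T=[]
for i in range(1,8):
    k=i/7;T.append((p+k*(H-240*z-p),r*Ro.from_rotvec(k*d)))
T.append(T[-1]);rows(T,2)
```

```text
sink (array([542.775259  , 517.35731344,  50.90669389]), np.float64(3.8514899971008787))
t 3.3 cmd [380.  320.4 469.7] meas [376.42 317.22 470.43] rotdiff [-0.0007  0.      0.0002] q [ 0.697  0.081  1.831 -0.     1.229  0.028] F [0.7  0.48 0.54] op 1.001
[ 0.01696893 -0.70690314 -0.70710678] [-9.99712014e-01 -2.39976961e-02  8.50014503e-17]
1.1951785922973108
[{"translation": [0.06, 0.69, 3.21], "rot": [0.104, -0.052, -0.125]},
{"translation": [0.13, 1.37, 6.43], "rot": [0.208, -0.104, -0.25]},
{"translation": [0.19, 2.06, 9.64], "rot": [0.312, -0.156, -0.375]},
{"translation": [0.25, 2.74, 12.86], "rot": [0.416, -0.207, -0.501]},
{"translation": [0.32, 3.43, 16.07], "rot": [0.52, -0.259, -0.626]},
{"translation": [0.38, 4.11, 19.28], "rot": [0.623, -0.311, -0.751]},
{"translation": [0.44, 4.8, 22.5], "rot": [0.727, -0.363, -0.876]},
{"translation": [0.44, 4.8, 22.5], "rot": [0.727, -0.363, -0.876]}]
```

step_arm(
  deltas=[
    {"translation": [0.06,0.69,3.21],"rot": [0.104,-0.052,-0.125]},
    {"translation": [0.13,1.37,6.43],"rot": [0.208,-0.104,-0.25]},
    {"translation": [0.19,2.06,9.64],"rot": [0.312,-0.156,-0.375]},
    {"translation": [0.25,2.74,12.86],"rot": [0.416,-0.207,-0.501]},
    {"translation": [0.32,3.43,16.07],"rot": [0.52,-0.259,-0.626]},
    {"translation": [0.38,4.11,19.28],"rot": [0.623,-0.311,-0.751]},
    {"translation": [0.44,4.8,22.5],"rot": [0.727,-0.363,-0.876]},
    {"translation": [0.44,4.8,22.5],"rot": [0.727,-0.363,-0.876]},
  ],
  grip=90,
)

```text
clock: 4.3
eef_pos: [411.1, 350.9, 243.9]
tcp_rot: [-2.356, -0.001, -3.118]
contact_force: [-0.0, 0.4, -0.1]
opening: 0.646
```

Run:
```python
from h import *
save([376.42,317.22,470.43],cmd()[1])
apply({"translation": [0.44, 4.8, 22.5], "rot": [0.727, -0.363, -0.876]})
f=imaging.grab_frame("wrist");cv2.imwrite("pics/w2.png",f["image"][:,:,::-1]);np.savez("w2.npz",**f)
chk();s=readout.sense();q=s['qpos'];R=Ro.from_euler('xyz',s['tcp_rot']);print(wrist(q[0],q[1]+q[2],R))
```

```text
t 4.35 cmd [411.3 350.4 245.4] meas [411.36 350.91 245.34] rotdiff [-0.0018  0.0008  0.0026] q [ 0.853  0.603  1.772 -0.502  1.421 -0.491] F [ 0.36 -0.62  1.07] op 0.648
[-0.50244473  1.4212573  -0.49102038]
```

View pics/w2.png

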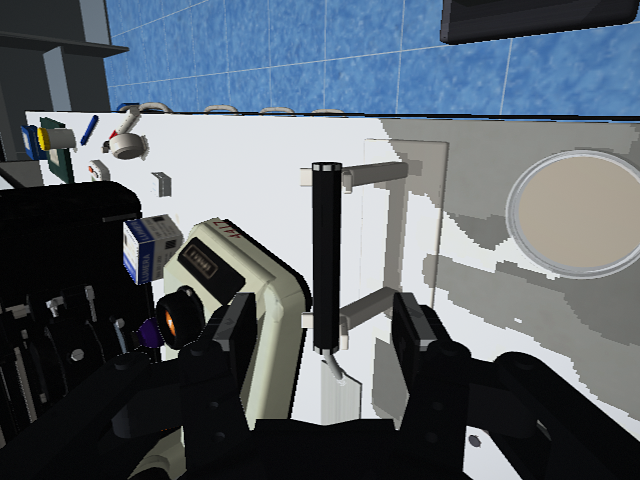

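Run:
```python
from h import *
f=dict(np.load("w2.npz"))
m=cv2.inRange(f["image"],(0,0,0),(60,60,60));c=big(m,305,168,355,350)
r=cv2.minAreaRect(c);print(r,cv2.boundingRect(c))
for row in (175,230,290,340):
    cols=np.where(m[row,305:350])[0]+305; u=(cols.min()+cols.max())/2+.5
    # silhouette mid ray: intersect with plane through handle axis perpendicular-ish: z such that y? 
    P=[onz(f,(u,row),z).round(1).tolist() for z in (75,)]
    print(row,cols.min(),cols.max(),P)
print("ends",onz(f,(327,166),77),onz(f,(326,350),77))
p,R=cmd();
```

```text
((322.8491516113281, 258.3432312011719), (34.82048034667969, 181.38954162597656), 1.1017061471939087) (305, 168, 38, 182)
175 313 340 [[368.6, 181.3, 75.0]]
230 313 339 [[399.7, 181.7, 75.0]]
290 305 338 [[438.3, 178.9, 75.0]]
340 314 338 [[471.0, 183.5, 75.0]]
ends [363.38474248 183.16962249  77.        ] [476.41805462 185.23120673  77.        ]
```

Run:
```python
from h import *
chk()
H=np.array([420,182.8,75.]);R=Rtool(.023,-np.pi/4,True);z=R.apply([0,0,1])
rows([(H-190*z,R),(H-170*z,R),(H-156*z,R),(H-156*z,R)],2)
```

```text
t 4.35 cmd [411.3 350.4 245.4] meas [411.36 350.91 245.34] rotdiff [-0.0018  0.0008  0.0026] q [ 0.853  0.603  1.772 -0.502  1.421 -0.491] F [ 0.36 -0.62  1.07] op 0.648
[{"translation": [-0.48, 0.18, 4.92], "rot": [0.0, 0.001, 0.0]},
{"translation": [-0.47, 0.18, 6.92], "rot": [0.0, 0.001, 0.0]},
{"translation": [-0.47, 0.18, 8.32], "rot": [0.0, 0.001, 0.0]},
{"translation": [-0.47, 0.18, 8.32], "rot": [0.0, 0.001, 0.0]}]
```

step_arm(
  deltas=[
    {"translation": [-0.47,0.18,4.9],"rot": [0,0,0]},
    {"translation": [-0.47,0.18,6.9],"rot": [0,0,0]},
    {"translation": [-0.47,0.18,8.3],"rot": [0,0,0]},
    {"translation": [-0.47,0.18,8.3],"rot": [0,0,0]},
  ],
)

```text
clock: 4.85
eef_pos: [417.7, 293.1, 185.1]
tcp_rot: [-2.357, 0.001, -3.119]
contact_force: [-0.1, 1.2, -0.0]
opening: 0.646
```

Run:
```python
from h import *
apply({"translation": [-0.47, 0.18, 8.3], "rot": [0, 0, 0]})
fs=imaging.grab_frame("side");f=imaging.grab_frame("wrist");chk()
z=np.vstack([cv2.resize(fs["image"][200:340,340:520],(540,420)),]);cv2.imwrite("pics/a.png",z[:,:,::-1]);cv2.imwrite("pics/w3.png",f["image"][:,:,::-1])
```

```text
t 4.95 cmd [417.4 293.2 185.5] meas [417.94 293.93 185.38] rotdiff [-0.0012 -0.0005  0.0014] q [ 0.781  0.66   1.867 -0.568  1.267 -0.453] F [0.23 0.1  0.81] op 0.648
```

View pics/w3.png

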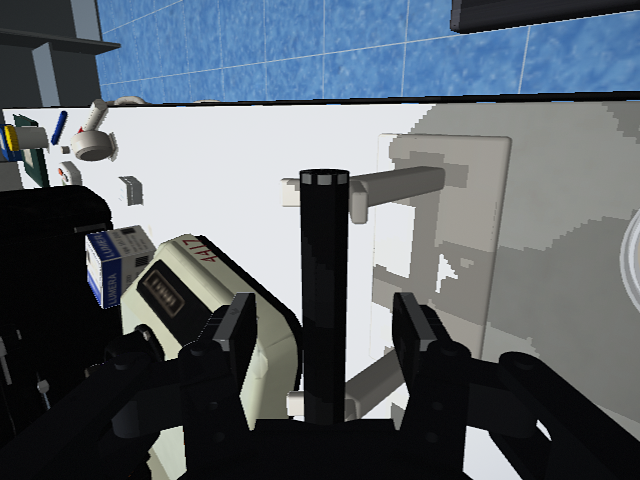

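View pics/a.png

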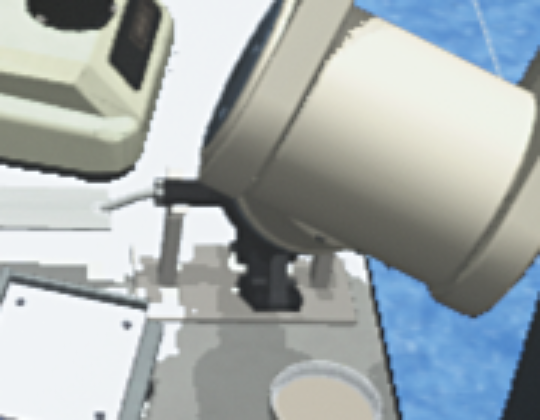

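step_arm(
  deltas=[
    {"translation": [0,0,0],"rot": [0,0,0]},
    {"translation": [0,0,0],"rot": [0,0,0]},
    {"translation": [0,0,0],"rot": [0,0,0]},
    {"translation": [0,0,0],"rot": [0,0,0]},
    {"translation": [0,0,0],"rot": [0,0,0]},
  ],
  grip=255,
  squeeze=80,
)

```text
clock: 5.58
eef_pos: [417.7, 293.7, 185.2]
tcp_rot: [-2.356, 0.001, -3.118]
contact_force: [-1.1, 1.6, 6.2]
opening: 0.166
```

Run:
```python
from h import *
f=imaging.grab_frame("wrist");chk()
cv2.imwrite("pics/w4.png",f["image"][:,:,::-1])
p,r=cmd()
rows([(p+[0,0,20],r),(p+[0,0,60],r),(p+[0,0,90],r)],2)
D=[json.loads(l) for l in open('log.jsonl')]
from scipy.optimize import least_squares
def fk(x,q):
    a1,L1,L2,d1,e,d6=x;s=q[1]+q[2]
    r=a1+L1*np.sin(q[1])+L2*np.sin(s)+e*np.cos(s); z=d1+L1*np.cos(q[1])+L2*np.cos(s)-e*np.sin(s)
    R=Ro.from_euler('ZYZYZ',[q[0],0,0,0,0][:3]) if 0 else None
    R=Ro.from_euler('z',q[0])*Ro.from_euler('y',s)*Ro.from_euler('z',q[3])*Ro.from_euler('y',q[4])
    return np.array([r*np.cos(q[0]),r*np.sin(q[0]),z])+d6*R.apply([0,0,1])
s=least_squares(lambda x:np.concatenate([fk(x,d['q'])-d['p'] for d in D]),[0,570,495,300,60,100])
print(s.x.round(1),np.abs(s.fun).max())
```

```text
t 5.62 cmd [417.4 293.2 185.5] meas [417.63 293.65 185.17] rotdiff [ 0.0006 -0.0004  0.0004] q [ 0.781  0.661  1.867 -0.569  1.268 -0.453] F [-0.13  1.6   6.29] op 0.167
[{"translation": [-0.0, -1.41, -1.41], "rot": [0.0, 0.0, 0.0]},
{"translation": [-0.0, -4.24, -4.24], "rot": [0.0, 0.0, 0.0]},
{"translation": [-0.0, -6.36, -6.37], "rot": [0.0, 0.0, 0.0]}]
[2.000e-01 5.673e+02 4.941e+02 2.932e+02 5.940e+01 1.668e+02] 1.6147936995475334
```

View pics/w4.png

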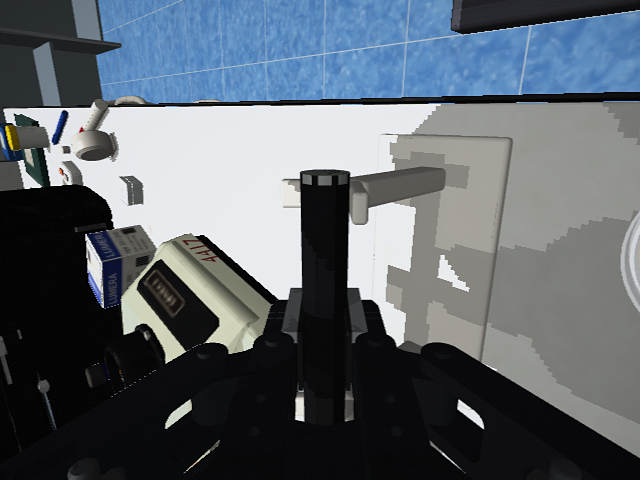

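```bash
cat >> h.py <<'E'
GP=np.array([460.3-460.0,0,155.8])  # handle centre in tool frame
O=np.array([558.7,378.6,0.]);SY=-0.2635
def S2W(p): return O+Ro.from_euler('z',SY).apply(p)
def toolR(yaw,th): return Rtool(yaw,th-np.pi/4,True)
def tcp_for(h,yaw,th): # handle centre world
    R=toolR(yaw,th); return (np.array(h)-R.apply(GP),R)
def handle_now(p,R): return p+R.apply(GP)
X=[0.2,567.3,494.1,293.2,59.4,166.8]
def ik(p,R):
    a1,L1,L2,d1,e,d6=X
    w=p-d6*R.apply([0,0,1]); q1=np.arctan2(w[1],w[0]); r=np.hypot(w[0],w[1])-a1; z=w[2]-d1
    Lf=np.hypot(L2,e);ga=np.arctan2(e,L2); D2=r*r+z*z
    c=(D2-L1**2-Lf**2)/(2*L1*Lf)
    if abs(c)>1: return None
    k=np.arccos(c); q3=k-ga; 
    q2=np.arctan2(r,z)-np.arctan2(Lf*np.sin(k),L1+Lf*np.cos(k))
    a=wrist(q1,q2+q3,R); return np.array([q1,q2,q3,*a]),w
E
python3 - <<'E'
from h import *
for d in [json.loads(l) for l in open('log.jsonl')][-3:]:
    q,w=ik(np.array(d['p']),Ro.from_euler('xyz',d['r']));print((q-d['q']).round(3))
for x in (-232,-127):
  for th in (0,30,60,90,100,110):
    h=S2W([x,0 if th==0 else -25+30*np.cos(np.radians(th))-15*np.sin(np.radians(th)),64.5+ (30*np.sin(np.radians(th)))])
    p,R=tcp_for(h,SY,np.radians(th)); o=ik(p,R); print(x,th,p.round(0),o and (o[0].round(2),o[1].round(0)))
p,r=cmd();T=[(p+[0,0,45],r),(p+[0,0,90],r)]
p1,R1=tcp_for(S2W([-235,0,155]),SY,0)
d=(r.inv()*R1).as_rotvec()
for i in range(1,6): k=i/5;T.append((p+[0,0,90]+k*(p1-p-[0,0,90]),r*Ro.from_rotvec(k*d)))
p2,R2=tcp_for(S2W([-235,0,90]),SY,0);T.append((p2,R2))
rows(T,2);print(p1,p2)
E
```

```text
[ 0.    -0.001  0.001  0.     0.     0.   ]
[ 0. -0.  0.  0.  0.  0.]
[ 0. -0.  0.  0.  0.  0.]
-232 0 [364. 545. 175.] (array([ 1.03,  0.87,  1.42, -0.19,  1.62, -0.21]), array([394., 659., 293.]))
-232 30 [344. 472. 230.] (array([ 0.97,  0.57,  1.76, -0.1 ,  1.07, -0.28]), array([355., 513., 391.]))
-232 60 [319. 378. 241.] (array([ 0.83,  0.35,  2.12,  0.28,  0.45, -0.71]), array([307., 336., 402.]))
-232 90 [296. 294. 205.] (array([ 0.6 ,  0.42,  2.42,  2.15,  0.58, -2.78]), array([265., 180., 323.]))
-232 100 [290. 272. 183.] (array([ 0.5 ,  0.55,  2.48,  2.28,  0.89, -3.04]), array([254., 140., 279.]))
-232 110 [285. 255. 159.] (array([0.42, 0.74, 2.51, 2.29, 1.2 , 3.05]), array([246., 109., 229.]))
-127 0 [465. 518. 175.] (array([ 0.91,  0.91,  1.32, -0.28,  1.65, -0.32]), array([496., 632., 293.]))
-127 30 [445. 444. 230.] (array([ 0.82,  0.62,  1.66, -0.14,  1.1 , -0.41]), array([456., 486., 391.]))
-127 60 [420. 350. 241.] (array([ 0.65,  0.42,  2.  ,  0.32,  0.54, -0.92]), array([409., 309., 402.]))
-127 90 [397. 267. 205.] (array([ 0.39,  0.47,  2.27,  1.78,  0.61, -2.56]
[... 151 characters left out ...]
28. 159.] (array([ 0.23,  0.7 ,  2.34,  2.02,  1.09, -3.04]), array([347.,  82., 229.]))
[{"translation": [-0.0, -3.18, -3.18], "rot": [0.0, 0.0, 0.0]},
{"translation": [-0.0, -6.36, -6.37], "rot": [0.0, 0.0, 0.0]},
{"translation": [1.01, -2.62, -9.81], "rot": [0.0, 0.041, 0.041]},
{"translation": [2.02, 1.12, -13.26], "rot": [0.0, 0.081, 0.081]},
{"translation": [3.03, 4.86, -16.71], "rot": [0.0, 0.122, 0.122]},
{"translation": [4.04, 8.6, -20.16], "rot": [0.0, 0.163, 0.162]},
{"translation": [5.05, 12.34, -23.61], "rot": [0.0, 0.203, 0.203]},
{"translation": [5.06, 16.94, -19.01], "rot": [0.0, 0.203, 0.203]}]
[360.79514527 546.09501029 265.16723651] [360.79514527 546.09501029 200.16723651]
```

step_arm(
  deltas=[
    {"translation": [0,-3.18,-3.18],"rot": [0,0,0]},
    {"translation": [0,-6.36,-6.36],"rot": [0,0,0]},
    {"translation": [1.01,-2.62,-9.81],"rot": [0,0.041,0.041]},
    {"translation": [2.02,1.12,-13.26],"rot": [0,0.081,0.081]},
    {"translation": [3.03,4.86,-16.71],"rot": [0,0.122,0.122]},
    {"translation": [4.04,8.6,-20.16],"rot": [0,0.163,0.163]},
    {"translation": [5.05,12.34,-23.61],"rot": [0,0.203,0.203]},
    {"translation": [5.06,16.94,-19.01],"rot": [0,0.203,0.203]},
  ],
)

```text
clock: 6.62
eef_pos: [360.8, 551.3, 204.7]
tcp_rot: [-2.367, 0.003, 2.88]
contact_force: [0.6, 0.2, -1.9]
opening: 0.168
```

Run:
```python
from h import *
chk()
apply({"translation": [5.06, 16.94, -19.01], "rot": [0, 0.203, 0.203]})
fs=imaging.grab_frame("side");ft=imaging.grab_frame("top");chk()
cv2.imwrite("pics/s5.png",cv2.resize(fs["image"][240:410,300:480],None,fx=3.5,fy=3.5,interpolation=cv2.INTER_CUBIC)[:,:,::-1])
cv2.imwrite("pics/t5.png",cv2.resize(ft["image"][215:385,120:300],None,fx=3.5,fy=3.5,interpolation=cv2.INTER_CUBIC)[:,:,::-1])
```

```text
t 6.62 cmd [417.4 293.2 185.5] meas [360.8  551.27 204.72] rotdiff [-0.0098  0.1991  0.2045] q [ 1.038  0.831  1.406 -0.191  1.659 -0.212] F [ 0.56  0.2  -1.89] op 0.168
t 6.72 cmd [360.8 546.1 200.1] meas [359.16 545.   195.81] rotdiff [ 0.0077  0.0012 -0.0027] q [ 1.035  0.84   1.418 -0.192  1.657 -0.213] F [-1.17 -1.34 -0.89] op 0.167
```

View pics/s5.png

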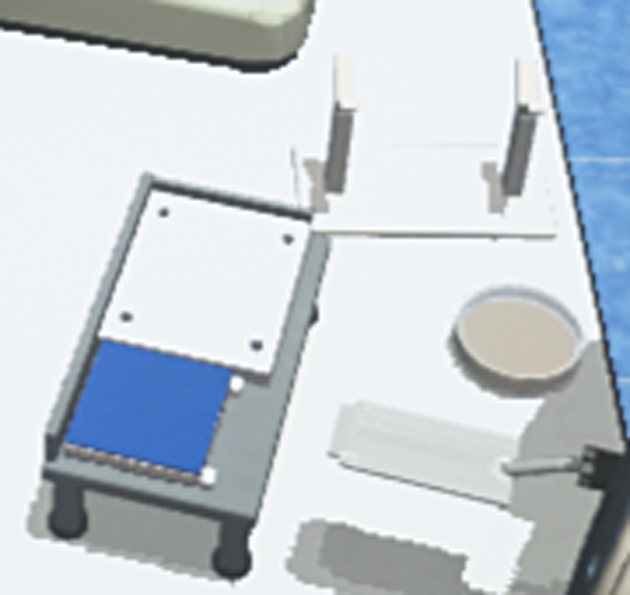

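View pics/t5.png

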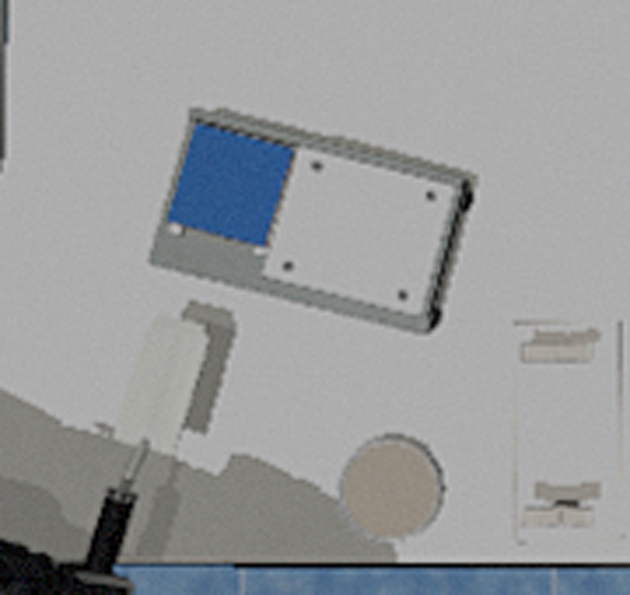

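```bash
cat >> h.py <<'E'
def blade_pts(p,R):
    # spatula axes: x=-tool x ; frame = R * inverse(toolR(0,0))
    Q=R*toolR(0,0).inv(); h=handle_now(p,R)
    L=[(157,14,-14),(157,-14,-14),(148,-18,-14),(84,-18,-14),(84,18,-14),(148,18,-14)]
    return np.array([h+Q.apply(np.array(l)+0*np.array([0,0,1])) for l in L]),h,Q
def overlay(f,P,win,fx,name,extra=()):
    im=cv2.resize(f["image"][win[1]:win[3],win[0]:win[2]],None,fx=fx,fy=fx,interpolation=cv2.INTER_CUBIC)[:,:,::-1].copy()
    t=lambda q:tuple(((proj(f,q)-[win[0],win[1]]+.5)*fx).round().astype(int).tolist())
    for A,c in [(P,(0,0,255))]+list(extra):
        cv2.polylines(im,[np.array([t(q) for q in A],np.int32)],True,c,1)
    cv2.imwrite(name,im)
def tile_pts(z=59): return np.array([S2W([a,b,z]) for a,b in ((-30,-30),(30,-30),(30,30),(-30,30))])
WS=(300,240,480,410);WT=(120,215,300,385)
E
python3 - <<'E'
from h import *
fs=imaging.grab_frame("side");fs=imaging.grab_frame("side");ft=imaging.grab_frame("top");chk()
s=readout.sense();P,h,Q=blade_pts(s['eef_pos'],Ro.from_euler('xyz',s['tcp_rot']))
print(h,P[:2].round(1),Q.as_euler('xyz').round(4))
overlay(fs,P,WS,3.5,"pics/s6.png",[(tile_pts(),(0,255,0))]);overlay(ft,P,WT,3.5,"pics/t6.png",[(tile_pts(),(0,255,0))])
E
```

```text
t 6.88 cmd [360.8 546.1 200.1] meas [361.16 546.03 203.02] rotdiff [0.0009 0.0002 0.0003] q [ 1.034  0.831  1.414 -0.193  1.662 -0.213] F [ 0.54  0.22 -0.31] op 0.168
[332.18897671 439.67395662  92.91943781] [[487.4 412.3  79. ]
 [480.1 385.3  79. ]] [-0.0006 -0.0003 -0.2635]
```

View pics/s6.png

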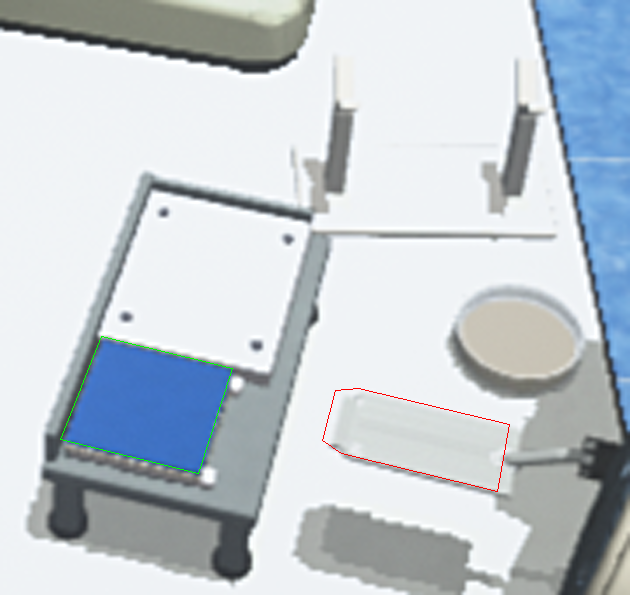

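View pics/t6.png

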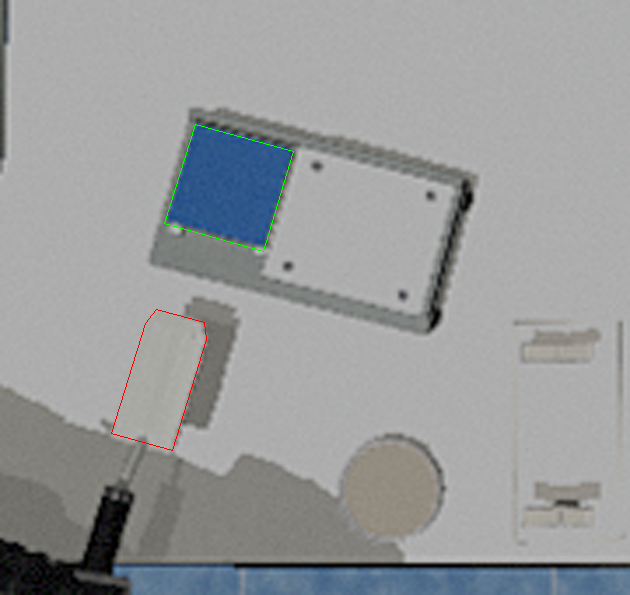

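step_arm(
  deltas=[
    {"translation": [0,0,0],"rot": [0,0,0]},
    {"translation": [0,0,0],"rot": [0,0,0]},
    {"translation": [0,0,0],"rot": [0,0,0]},
    {"translation": [0,0,0],"rot": [0,0,0]},
  ],
)

```text
clock: 7.38
eef_pos: [361.0, 546.2, 202.2]
tcp_rot: [-2.357, 0.0, 2.878]
contact_force: [-0.7, -0.3, -0.4]
opening: 0.167
```

Run:
```python
from h import *
chk();fs=imaging.grab_frame("side");chk();ft=imaging.grab_frame("top");chk()
s=readout.sense();P,h,Q=blade_pts(s['eef_pos'],Ro.from_euler('xyz',s['tcp_rot']))
print(h,P[:2].round(1),Q.as_euler('xyz').round(4))
overlay(fs,P,WS,3.5,"pics/s7.png",[(tile_pts(),(0,255,0))])
```

```text
t 7.38 cmd [360.8 546.1 200.1] meas [361.02 546.21 202.21] rotdiff [-0.0005  0.0001  0.0003] q [ 1.034  0.832  1.414 -0.193  1.66  -0.213] F [-0.67 -0.32 -0.44] op 0.167
t 7.42 cmd [360.8 546.1 200.1] meas [360.96 546.23 202.04] rotdiff [-0.0003  0.0001  0.0002] q [ 1.034  0.832  1.414 -0.193  1.659 -0.213] F [ 0.22  0.48 -1.37] op 0.17
t 7.47 cmd [360.8 546.1 200.1] meas [360.96 546.2  201.88] rotdiff [-0.0001  0.0002  0.0002] q [ 1.034  0.832  1.414 -0.193  1.659 -0.213] F [ 0.63  0.08 -1.76] op 0.168
[332.02342165 439.94902512  91.66433613] [[487.3 412.6  77.7]
 [480.  385.6  77.7]] [ 4.000e-04 -2.000e-04 -2.634e-01]
```

View pics/s7.png

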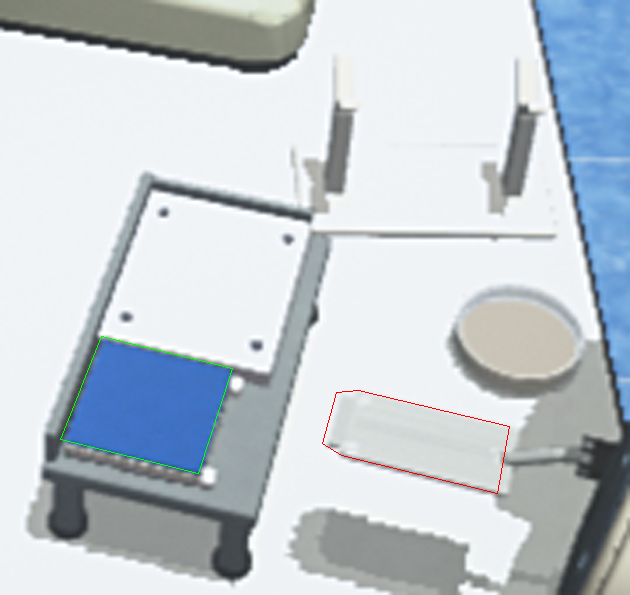

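Run:
```python
from h import *
fs=imaging.grab_frame("side");ft=imaging.grab_frame("top");chk()
s=readout.sense();P,h,Q=blade_pts(s['eef_pos'],Ro.from_euler('xyz',s['tcp_rot']))
overlay(fs,P,(385,340,460,395),8,"pics/s8.png");overlay(ft,P,(140,290,200,350),8,"pics/t8.png")
print([proj(fs,q).round(1) for q in P],[proj(ft,q).round(1) for q in P])
a=cv2.imread("pics/s8.png");b=cv2.imread("pics/t8.png");hh=max(a.shape[0],b.shape[0])
c=np.zeros((hh,a.shape[1]+b.shape[1],3),np.uint8);c[:a.shape[0],:a.shape[1]]=a;c[:b.shape[0],a.shape[1]:]=b;c=cv2.resize(c,None,fx=.74,fy=.74);cv2.imwrite("pics/c8.png",c);print(c.shape)
```

```text
t 7.58 cmd [360.8 546.1 200.1] meas [360.92 546.21 201.75] rotdiff [0.0001 0.0002 0.0001] q [ 1.034  0.832  1.414 -0.193  1.659 -0.213] F [-0.48  0.45 -1.37] op 0.164
[array([391.5, 366. ]), array([395.4, 351.7]), array([401.9, 351.1]), array([445.1, 361.3]), array([441.5, 380.5]), array([397.1, 369.7])] [array([164.2, 302.9]), array([177.7, 306.7]), array([178.3, 311.6]), array([168.6, 343.2]), array([151.2, 338.3]), array([160.9, 306.8])]
(355, 799, 3)
```

View pics/c8.png

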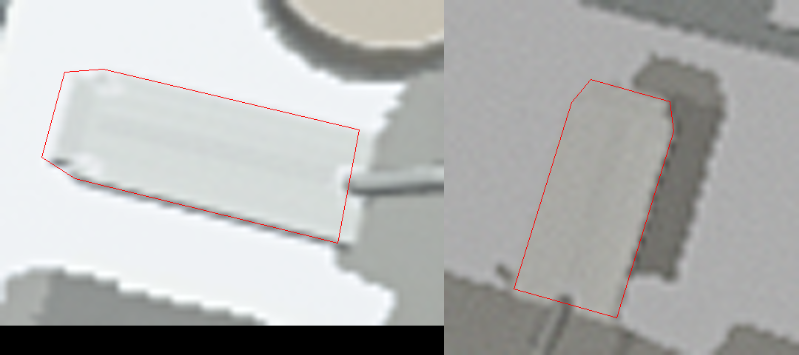

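Run:
```python
from h import *
T=[]
for x,z in ((-235,80),(-235,67),(-222,67),(-208,67),(-199,67),(-199,67)):
    T.append(tcp_for(S2W([x,0,z]),SY,0))
rows(T,2)
```

```text
[{"translation": [-0.0, 0.71, 0.71], "rot": [0.0, 0.0, 0.0]},
{"translation": [-0.0, 1.62, 1.62], "rot": [0.0, 0.0, 0.0]},
{"translation": [-1.3, 1.62, 1.63], "rot": [0.0, 0.0, 0.0]},
{"translation": [-2.7, 1.62, 1.63], "rot": [0.0, 0.0, 0.0]},
{"translation": [-3.6, 1.62, 1.63], "rot": [0.0, 0.0, 0.0]},
{"translation": [-3.6, 1.62, 1.63], "rot": [0.0, 0.0, 0.0]}]
```

step_arm(
  deltas=[
    {"translation": [0,0.71,0.71],"rot": [0,0,0]},
    {"translation": [0,1.62,1.62],"rot": [0,0,0]},
    {"translation": [-1.3,1.62,1.62],"rot": [0,0,0]},
    {"translation": [-2.7,1.62,1.62],"rot": [0,0,0]},
    {"translation": [-3.6,1.62,1.62],"rot": [0,0,0]},
    {"translation": [-3.6,1.62,1.62],"rot": [0,0,0]},
    {"translation": [-3.6,1.62,1.62],"rot": [0,0,0]},
  ],
)

```text
clock: 8.45
eef_pos: [395.7, 536.9, 179.0]
tcp_rot: [-2.357, 0.0, 2.878]
contact_force: [0.6, -0.2, -0.1]
opening: 0.166
```

```bash
cat >> h.py <<'E'
def stand_now():
    s=readout.sense();P,h,Q=blade_pts(s['eef_pos'],Ro.from_euler('xyz',s['tcp_rot']))
    i=Ro.from_euler('z',-SY)
    print("handle stand",i.apply(h-O).round(2),"rpy",(i*Q).as_euler('xyz').round(4),"tip x",round(i.apply(h-O)[0]+157,1),"under z",round(h[2]-15,2),"F stand",i.apply(s['contact_force']).round(2),"T",s['wrist_torque'].round(2))
    return P
E
python3 - <<'E'
from h import *
apply({"translation": [-3.6, 1.62, 1.62], "rot": [0, 0, 0]})
stand_now();fs=imaging.grab_frame("side");ft=imaging.grab_frame("top");P=stand_now();chk()
overlay(fs,P,(310,320,410,395),5,"pics/s9.png");overlay(ft,P,(140,240,210,320),5,"pics/t9.png")
a=cv2.imread("pics/s9.png");b=cv2.imread("pics/t9.png");hh=max(a.shape[0],b.shape[0])
c=np.zeros((hh,a.shape[1]+b.shape[1],3),np.uint8);c[:a.shape[0],:a.shape[1]]=a;c[:b.shape[0],a.shape[1]:]=b;c=cv2.resize(c,None,fx=.94,fy=.94);cv2.imwrite("pics/c9.png",c);print(c.shape)
E
```

```text
handle stand [-198.95    0.24   68.8 ] rpy [ 0.0006 -0.0001 -0.0002] tip x -42.0 under z 53.8 F stand [ 0.64 -0.03 -0.15] T [ 0.38 -0.05  0.02]
handle stand [-199.16    0.26   68.76] rpy [ 0.0004 -0.0001  0.0004] tip x -42.2 under z 53.76 F stand [ 0.15  0.03 -0.45] T [ 0.39 -0.1  -0.03]
t 8.55 cmd [395.5 536.7 177.2] meas [395.41 536.98 178.98] rotdiff [-0.0001  0.0001 -0.0001] q [ 0.99   0.874  1.387 -0.223  1.638 -0.244] F [ 0.15 -0.   -0.45] op 0.167
(376, 799, 3)
```

View pics/c9.png

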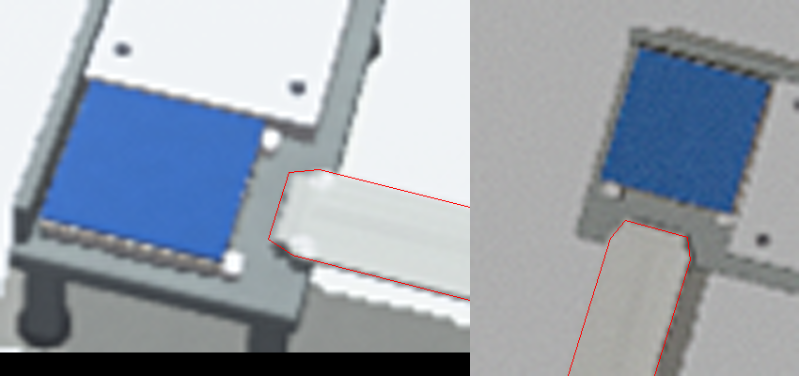

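step_arm(
  deltas=[
    {"translation": [0,0.2,0.2],"rot": [0,0,0]},
    {"translation": [0,0.34,0.34],"rot": [0,0,0]},
    {"translation": [0,0.34,0.34],"rot": [0,0,0]},
    {"translation": [0,0.34,0.34],"rot": [0,0,0]},
  ],
)

```text
clock: 9.05
eef_pos: [395.7, 536.9, 174.0]
tcp_rot: [-2.356, 0.0, 2.878]
contact_force: [0.1, 0.1, 0.1]
opening: 0.168
```

Run:
```python
from h import *
save([395.41,536.98,178.98],toolR(SY,0));apply({"translation": [0, 0.34, 0.34], "rot": [0, 0, 0]})
stand_now();chk()
```

```text
handle stand [-198.88    0.21   63.82] rpy [ 0.0003 -0.0002  0.0002] tip x -41.9 under z 48.82 F stand [0.09 0.16 0.06] T [ 0.38 -0.14 -0.02]
t 9.05 cmd [395.4 537.  174.2] meas [395.67 536.88 174.02] rotdiff [-0.0003 -0.0003 -0.    ] q [ 0.99   0.88   1.387 -0.223  1.632 -0.242] F [0.13 0.13 0.06] op 0.168
```

step_arm(
  deltas=[
    {"translation": [0,0.07,0.07],"rot": [0,0,0]},
    {"translation": [0,0.07,0.07],"rot": [0,0,0]},
    {"translation": [0,0.07,0.07],"rot": [0,0,0]},
  ],
)

```text
clock: 9.43
eef_pos: [395.7, 536.9, 173.1]
tcp_rot: [-2.357, 0.0, 2.878]
contact_force: [0.1, -0.5, -0.1]
opening: 0.164
```

Run:
```python
from h import *
apply({"translation": [0, 0.07, 0.07], "rot": [0, 0, 0]})
stand_now();chk()
```

```text
handle stand [-198.89    0.25   62.9 ] rpy [ 0.0004 -0.0002  0.0001] tip x -41.9 under z 47.9 F stand [ 0.22 -0.42 -0.14] T [ 0.33 -0.14 -0.03]
t 9.43 cmd [395.4 537.  173.2] meas [395.68 536.9  173.11] rotdiff [-0.0004 -0.0002  0.    ] q [ 0.99   0.882  1.387 -0.223  1.631 -0.242] F [ 0.11 -0.46 -0.14] op 0.164
```

step_arm(
  deltas=[
    {"translation": [0,0.06,0.06],"rot": [0,0,0]},
    {"translation": [0,0.06,0.06],"rot": [0,0,0]},
    {"translation": [0,0.06,0.06],"rot": [0,0,0]},
  ],
)

```text
clock: 9.8
eef_pos: [395.7, 536.9, 172.3]
tcp_rot: [-2.356, 0.0, 2.878]
contact_force: [-1.0, 0.2, 0.9]
opening: 0.168
```

Run:
```python
from h import *
apply({"translation": [0, 0.06, 0.06], "rot": [0, 0, 0]})
stand_now();chk()
```

```text
handle stand [-198.89    0.2    62.09] rpy [ 0.0002 -0.0002  0.    ] tip x -41.9 under z 47.09 F stand [-1.04 -0.03  0.94] T [ 0.14 -0.21 -0.16]
t 9.8 cmd [395.4 537.  172.3] meas [395.68 536.87 172.29] rotdiff [-0.0002 -0.0002  0.0001] q [ 0.99   0.883  1.387 -0.223  1.63  -0.242] F [-1.02  0.25  0.94] op 0.168
```

step_arm(
  deltas=[
    {"translation": [0,-0.12,-0.12],"rot": [0,0,0]},
    {"translation": [0,-0.12,-0.12],"rot": [0,0,0]},
    {"translation": [-0.8,-0.12,-0.12],"rot": [0,0,0]},
    {"translation": [-1.6,-0.12,-0.12],"rot": [0,0,0]},
    {"translation": [-2.4,-0.12,-0.12],"rot": [0,0,0]},
    {"translation": [-2.4,-0.12,-0.12],"rot": [0,0,0]},
  ],
)

```text
clock: 10.55
eef_pos: [419.7, 530.2, 173.8]
tcp_rot: [-2.357, 0.0, 2.877]
contact_force: [0.2, -1.0, -1.2]
opening: 0.161
```

Run:
```python
from h import *
apply({"translation": [-2.4, -0.12, -0.12], "rot": [0, 0, 0]})
stand_now();fs=imaging.grab_frame("side");ft=imaging.grab_frame("top");P=stand_now();chk()
overlay(fs,P,(310,320,410,395),5,"pics/s9.png");overlay(ft,P,(140,240,210,320),5,"pics/t9.png")
a=cv2.imread("pics/s9.png");b=cv2.imread("pics/t9.png");hh=max(a.shape[0],b.shape[0])
c=np.zeros((hh,a.shape[1]+b.shape[1],3),np.uint8);c[:a.shape[0],:a.shape[1]]=a;c[:b.shape[0],a.shape[1]:]=b;c=cv2.resize(c,None,fx=.94,fy=.94);cv2.imwrite("pics/c10.png",c);print(c.shape)
```

```text
handle stand [-1.7405e+02  9.0000e-02  6.3610e+01] rpy [ 0.0005 -0.0003 -0.0008] tip x -17.1 under z 48.61 F stand [ 0.43 -0.97 -1.15] T [ 0.45 -0.09 -0.03]
handle stand [-1.7478e+02  1.3000e-01  6.3620e+01] rpy [ 0.0003 -0.     -0.0003] tip x -17.8 under z 48.62 F stand [ 0.37 -0.04 -0.49] T [ 0.41 -0.08 -0.  ]
t 10.65 cmd [418.6 530.7 174. ] meas [418.99 530.5  173.82] rotdiff [-0.0003  0.0002  0.0002] q [ 0.96   0.89   1.365 -0.243  1.639 -0.267] F [ 0.34 -0.13 -0.49] op 0.165
(376, 799, 3)
```

View pics/c10.png

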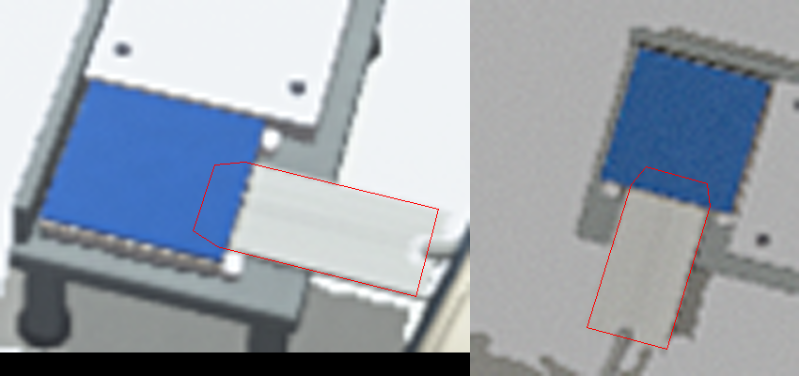

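step_arm(
  deltas=[
    {"translation": [-0.8,-0.07,0.07],"rot": [0,0,0]},
    {"translation": [-1.6,-0.07,0.07],"rot": [0,0,0]},
    {"translation": [-2.4,-0.07,0.07],"rot": [0,0,0]},
    {"translation": [-3.2,-0.07,0.07],"rot": [0,0,0]},
    {"translation": [-4.0,-0.07,0.07],"rot": [0,0,0]},
    {"translation": [-4.2,-0.07,0.07],"rot": [0,0,0]},
    {"translation": [-4.2,-0.07,0.07],"rot": [0,0,0]},
  ],
)

```text
clock: 11.52
eef_pos: [459.3, 518.6, 173.9]
tcp_rot: [-2.356, 0.0, 2.878]
contact_force: [-0.0, 0.1, -0.5]
opening: 0.166
```

Run:
```python
from h import *
apply({"translation": [-4.2, -0.07, 0.07], "rot": [0, 0, 0]})
stand_now();fs=imaging.grab_frame("side");ft=imaging.grab_frame("top");P=stand_now();chk()
overlay(fs,P,(310,320,410,395),5,"pics/s9.png");overlay(ft,P,(140,240,210,320),5,"pics/t9.png")
a=cv2.imread("pics/s9.png");b=cv2.imread("pics/t9.png");hh=max(a.shape[0],b.shape[0])
c=np.zeros((hh,a.shape[1]+b.shape[1],3),np.uint8);c[:a.shape[0],:a.shape[1]]=a;c[:b.shape[0],a.shape[1]:]=b;c=cv2.resize(c,None,fx=.94,fy=.94);cv2.imwrite("pics/c11.png",c)
```

```text
handle stand [-132.79   -0.83   63.67] rpy [ 0.0003 -0.0001 -0.0002] tip x 24.2 under z 48.67 F stand [-0.03  0.1  -0.5 ] T [ 0.38 -0.05  0.02]
handle stand [-133.07   -0.77   63.72] rpy [ 0.0003 -0.      0.0002] tip x 23.9 under z 48.72 F stand [0.69 0.01 0.05] T [ 0.41 -0.07  0.02]
t 11.62 cmd [458.9 518.8 174. ] meas [458.98 518.78 173.92] rotdiff [-0.0003 -0.0002 -0.0001] q [ 0.911  0.908  1.325 -0.277  1.65  -0.31 ] F [ 0.67 -0.17  0.05] op 0.164
```

View pics/c11.png

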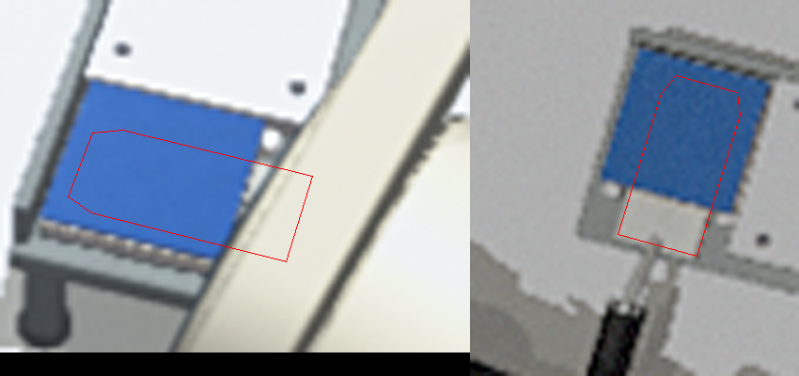

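```bash
cat >> h.py <<'E'
def Ay(th,m=1.0):
    b=-31.5+6*np.sin(th) if th<np.radians(33.6) else -31.5+(6-5*np.cos(th))/np.sin(th)
    return max(b+m*min(1,th/.3),-30)
def tip(thd,s=29.2,dy=0,dz=0,x=-133):
    th=np.radians(thd);n=np.array([-np.sin(th),np.cos(th)])
    h=np.array([Ay(th),53])+s*np.array([np.cos(th),np.sin(th)])+13*n
    return tcp_for(S2W([x,h[0]+dy,h[1]-.75+dz]),SY,th)
E
python3 - <<'E'
from h import *
prev=None
seq=[(t,29.2,0) for t in range(0,84,4)]+[(80,s,0) for s in (35,42,48,54)]+[(80,54,d) for d in(-8,-16,-24)]
for a in seq:
    p,R=tip(*a);q,w=ik(p,R)
    i=Ro.from_euler('z',-SY).apply(p-O)
    e=np.array([np.cos(q[0])*X[1]*np.sin(q[1]),np.sin(q[0])*X[1]*np.sin(q[1]),X[3]+X[1]*np.cos(q[1])])
    dist=min(np.linalg.norm(w+k*(e-w)-np.array([393,85,443])) for k in np.linspace(0,1,50))
    print(a,p.round(1),q.round(2),None if prev is None else np.abs(q-prev).max().round(2),w.round(0),"d",round(dist));prev=q
p,r=cmd();print(p, tip(0)[0])
rows([tip(t) for t in (0,4,8,12,16,20,24,28)],2)
E
```

```text
(0, 29.2, 0) [459.1 518.8 175.4] [ 0.91  0.91  1.33 -0.28  1.65 -0.31] None [490. 633. 293.] d 353
(4, 29.2, 0) [456.7 510.1 184.8] [ 0.9   0.86  1.37 -0.26  1.58 -0.31] 0.07 [485. 616. 311.] d 351
(8, 29.2, 0) [454.2 500.9 193.6] [ 0.89  0.82  1.42 -0.24  1.51 -0.32] 0.07 [480. 598. 327.] d 349
(12, 29.2, 0) [451.7 491.5 201.7] [ 0.88  0.78  1.46 -0.23  1.44 -0.33] 0.07 [475. 579. 342.] d 345
(16, 29.2, 0) [449.1 481.8 209.1] [ 0.87  0.74  1.51 -0.21  1.36 -0.34] 0.07 [470. 560. 355.] d 340
(20, 29.2, 0) [446.3 471.5 215.7] [ 0.86  0.7   1.55 -0.19  1.29 -0.36] 0.07 [465. 540. 367.] d 334
(24, 29.2, 0) [443.4 460.6 221.5] [ 0.85  0.67  1.6  -0.17  1.21 -0.37] 0.08 [459. 518. 377.] d 326
(28, 29.2, 0) [440.4 449.4 226.4] [ 0.83  0.63  1.65 -0.15  1.13 -0.4 ] 0.08 [453. 496. 386.] d 317
(32, 29.2, 0) [437.2 437.9 230.6] [ 0.81  0.6   1.69 -0.12  1.06 -0.42] 0.08 [447. 474. 393.] d 306
(36, 29.2, 0) [434.  425.9 233.8] [ 0.8   0.56  1.74 -0.09  0.98 -0.45] 0.08 [441. 451. 399.] d 294
(40, 29.2, 0) [430.7 413.6 236.2] [ 0.78  0.53  1.79 -0.06  0.9  -0.49] 0.08 [434. 428. 402.] d 280
(44
[... 1598 characters left out ...]
4) [393.6 276.  235.3] [ 0.46  0.36  2.22  1.33  0.46 -2.04] 0.02 [369. 184. 372.] d 100
[458.87411884 518.8337712  174.03025253] [459.06617265 518.75556667 175.41723651]
[{"translation": [-0.02, -0.1, -0.1], "rot": [0.0, 0.0, 0.0]},
{"translation": [-0.02, -1.4, -0.13], "rot": [-0.07, 0.0, 0.0]},
{"translation": [-0.02, -2.69, -0.08], "rot": [-0.14, -0.0, 0.0]},
{"translation": [-0.02, -3.95, 0.04], "rot": [-0.209, -0.0, 0.0]},
{"translation": [-0.02, -5.18, 0.23], "rot": [-0.279, 0.0, 0.0]},
{"translation": [-0.02, -6.41, 0.52], "rot": [-0.349, -0.0, 0.0]},
{"translation": [-0.02, -7.61, 0.91], "rot": [-0.419, -0.0, 0.0]},
{"translation": [-0.02, -8.79, 1.38], "rot": [-0.489, -0.0, -0.0]}]
```

step_arm(
  deltas=[
    {"translation": [0,-0.1,-0.1],"rot": [0,0,0]},
    {"translation": [0,-1.4,-0.13],"rot": [-0.07,0,0]},
    {"translation": [0,-2.69,-0.08],"rot": [-0.14,0,0]},
    {"translation": [0,-3.95,0.04],"rot": [-0.209,0,0]},
    {"translation": [0,-5.18,0.23],"rot": [-0.279,0,0]},
    {"translation": [0,-6.41,0.52],"rot": [-0.349,0,0]},
    {"translation": [0,-7.61,0.91],"rot": [-0.419,0,0]},
    {"translation": [0,-7.61,0.91],"rot": [-0.419,0,0]},
  ],
)

```text
clock: 12.62
eef_pos: [443.3, 460.0, 222.3]
tcp_rot: [-2.776, 0.0, 2.878]
contact_force: [0.2, 0.8, -1.2]
opening: 0.169
```

```bash
cat >> h.py <<'E'
def look(name,ws=(310,310,410,395),wt=(140,240,230,320)):
    fs=imaging.grab_frame("side");ft=imaging.grab_frame("top");P=stand_now();chk()
    overlay(fs,P,ws,5,"pics/_s.png");overlay(ft,P,wt,5,"pics/_t.png")
    a=cv2.imread("pics/_s.png");b=cv2.imread("pics/_t.png");hh=max(a.shape[0],b.shape[0])
    c=np.zeros((hh,a.shape[1]+b.shape[1],3),np.uint8);c[:a.shape[0],:a.shape[1]]=a;c[:b.shape[0],a.shape[1]:]=b
    k=min(1,800/c.shape[1],600/c.shape[0]);c=cv2.resize(c,None,fx=k*.999,fy=k*.999);cv2.imwrite(name,c)
E
python3 - <<'E'
from h import *
apply({"translation": [0, -7.61, 0.91], "rot": [-0.419, 0, 0]})
look("pics/c12.png")
p,R=tip(24);q=cmd();print(p-q[0])
rows([tip(t) for t in (28,32,36,40,44,48,52,56)],2)
E
```

```text
handle stand [-132.88   -6.6    76.05] rpy [ 4.183e-01 -3.000e-04  2.000e-04] tip x 24.1 under z 61.05 F stand [-0.93  0.08  0.03] T [0.24 0.   0.06]
t 12.72 cmd [443.2 460.7 221.4] meas [443.49 460.77 221.47] rotdiff [ 0.0007 -0.0004 -0.    ] q [ 0.845  0.666  1.599 -0.172  1.213 -0.375] F [-0.87  0.32  0.03] op 0.169
[ 0.20256567 -0.03923889  0.0482245 ]
[{"translation": [-0.02, -1.26, -0.05], "rot": [-0.07, -0.0, 0.0]},
{"translation": [-0.02, -2.53, -0.01], "rot": [-0.14, -0.0, 0.0]},
{"translation": [-0.02, -3.8, 0.13], "rot": [-0.209, -0.0, 0.0]},
{"translation": [-0.02, -5.07, 0.36], "rot": [-0.279, -0.0, -0.0]},
{"translation": [-0.02, -6.32, 0.69], "rot": [-0.349, -0.0, -0.0]},
{"translation": [-0.02, -7.54, 1.09], "rot": [-0.419, -0.0, -0.0]},
{"translation": [-0.02, -8.73, 1.58], "rot": [-0.489, -0.0, -0.0]},
{"translation": [-0.02, -9.88, 2.16], "rot": [-0.558, -0.0, -0.0]}]
```

View pics/c12.png

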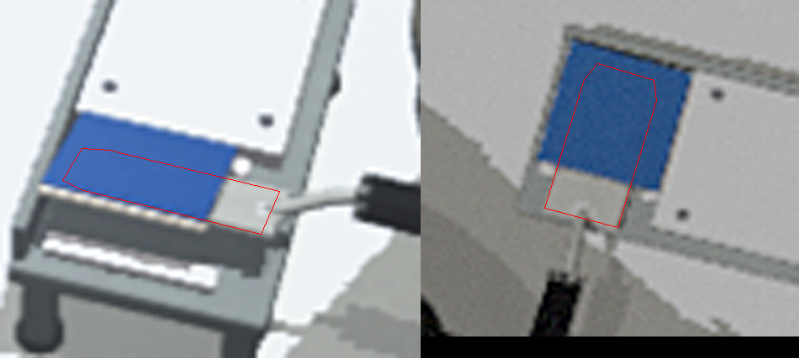

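Tile tips up with the blade at 24° as planned. Continue.

step_arm(
  deltas=[
    {"translation": [0,-1.26,-0.05],"rot": [-0.07,0,0]},
    {"translation": [0,-2.53,-0.01],"rot": [-0.14,0,0]},
    {"translation": [0,-3.8,0.13],"rot": [-0.209,0,0]},
    {"translation": [0,-5.07,0.36],"rot": [-0.279,0,0]},
    {"translation": [0,-6.32,0.69],"rot": [-0.349,0,0]},
    {"translation": [0,-7.54,1.09],"rot": [-0.419,0,0]},
    {"translation": [0,-8.73,1.58],"rot": [-0.489,0,0]},
    {"translation": [0,-8.73,1.58],"rot": [-0.489,0,0]},
  ],
)

```text
clock: 13.72
eef_pos: [420.5, 376.0, 237.3]
tcp_rot: [3.021, -0.001, 2.878]
contact_force: [0.2, -0.1, -0.8]
opening: 0.164
```

Run:
```python
from h import *
apply({"translation": [0, -8.73, 1.58], "rot": [-0.489, 0, 0]})
look("pics/c13.png")
rows([tip(t) for t in (56,60,64,67,70,73,76,76)],2)
```

```text
handle stand [-132.79  -18.6    83.  ] rpy [9.065e-01 2.000e-04 3.000e-04] tip x 24.2 under z 68.0 F stand [ 0.31 -0.05 -0.96] T [-0.09  0.03  0.01]
t 13.82 cmd [420.5 376.5 237.9] meas [421.06 376.98 237.66] rotdiff [ 0.0015  0.0002 -0.0003] q [ 0.707  0.455  1.926  0.111  0.663 -0.685] F [ 0.28 -0.13 -0.96] op 0.17
[{"translation": [-0.02, -1.29, -0.03], "rot": [-0.069, -0.0, -0.0]},
{"translation": [-0.02, -2.56, 0.03], "rot": [-0.139, -0.0, -0.0]},
{"translation": [-0.02, -3.84, 0.17], "rot": [-0.209, -0.0, -0.0]},
{"translation": [-0.02, -4.78, 0.34], "rot": [-0.261, -0.0, -0.0]},
{"translation": [-0.02, -5.71, 0.57], "rot": [-0.314, -0.0, -0.0]},
{"translation": [-0.02, -6.63, 0.83], "rot": [-0.366, -0.0, -0.0]},
{"translation": [-0.02, -7.53, 1.15], "rot": [-0.418, -0.0, -0.0]},
{"translation": [-0.02, -7.53, 1.15], "rot": [-0.418, -0.0, -0.0]}]
```

View pics/c13.png

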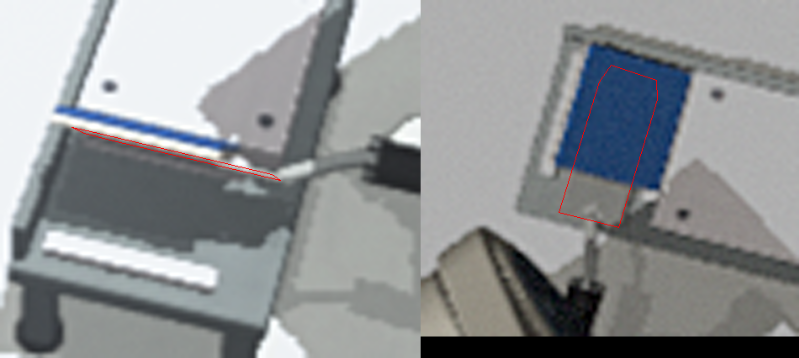

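step_arm(
  deltas=[
    {"translation": [0,-1.29,-0.03],"rot": [-0.069,0,0]},
    {"translation": [0,-2.56,0.03],"rot": [-0.139,0,0]},
    {"translation": [0,-3.84,0.17],"rot": [-0.209,0,0]},
    {"translation": [0,-4.78,0.34],"rot": [-0.261,0,0]},
    {"translation": [0,-5.71,0.57],"rot": [-0.314,0,0]},
    {"translation": [0,-6.63,0.83],"rot": [-0.366,0,0]},
    {"translation": [0,-7.53,1.15],"rot": [-0.418,0,0]},
    {"translation": [0,-7.53,1.15],"rot": [-0.418,0,0]},
  ],
)

```text
clock: 14.82
eef_pos: [401.8, 305.9, 216.6]
tcp_rot: [2.601, -0.002, 2.878]
contact_force: [-0.5, 0.3, -0.7]
opening: 0.165
```

Run:
```python
from h import *
apply({"translation": [0, -7.53, 1.15], "rot": [-0.418, 0, 0]})
look("pics/c14.png")
f=imaging.grab_frame("side");cv2.imwrite("pics/s14.png",f["image"][:,:,::-1])
rows([tip(78),tip(80),tip(80,34),tip(80,40),tip(80,46),tip(80,52),tip(80,52)],2)
```

```text
handle stand [-132.82  -30.43   83.53] rpy [1.3255e+00 7.0000e-04 8.0000e-04] tip x 24.2 under z 68.53 F stand [ 0.31  0.39 -1.11] T [-0.26  0.1   0.01]
t 14.93 cmd [401.4 305.7 217.3] meas [402.1  306.34 217.15] rotdiff [ 0.0005  0.001  -0.0003] q [ 0.526  0.416  2.172  1.2    0.4   -1.877] F [ 0.4   0.3  -1.11] op 0.166
[{"translation": [-0.02, -0.64, -0.02], "rot": [-0.035, -0.0, -0.0]},
{"translation": [-0.02, -1.28, -0.02], "rot": [-0.07, -0.0, -0.0]},
{"translation": [-0.02, -0.96, -0.38], "rot": [-0.07, -0.0, -0.0]},
{"translation": [-0.02, -0.57, -0.83], "rot": [-0.07, -0.0, -0.0]},
{"translation": [-0.02, -0.18, -1.29], "rot": [-0.07, -0.0, -0.0]},
{"translation": [-0.02, 0.22, -1.74], "rot": [-0.07, -0.0, -0.0]},
{"translation": [-0.02, 0.22, -1.74], "rot": [-0.07, -0.0, -0.0]}]
```

View pics/c14.png

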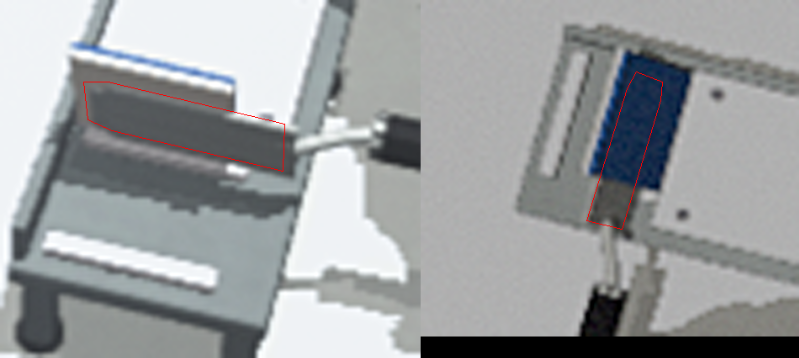

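View pics/s14.png

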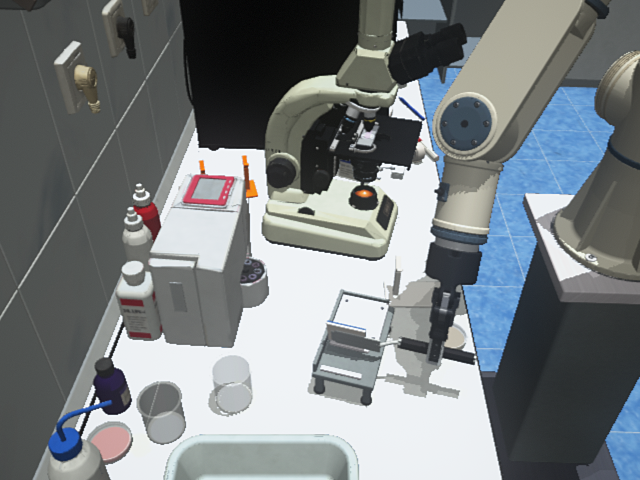

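step_arm(
  deltas=[
    {"translation": [0,-0.64,0],"rot": [-0.035,0,0]},
    {"translation": [0,-1.28,0],"rot": [-0.07,0,0]},
    {"translation": [0,-0.96,-0.38],"rot": [-0.07,0,0]},
    {"translation": [0,-0.57,-0.83],"rot": [-0.07,0,0]},
    {"translation": [0,-0.18,-1.29],"rot": [-0.07,0,0]},
    {"translation": [0,0.22,-1.74],"rot": [-0.07,0,0]},
    {"translation": [0,0.22,-1.74],"rot": [-0.07,0,0]},
  ],
)

```text
clock: 15.85
eef_pos: [400.1, 299.1, 233.9]
tcp_rot: [2.53, 0.001, 2.879]
contact_force: [0.2, -1.0, -0.8]
opening: 0.167
```

Run:
```python
from h import *
apply({"translation": [0, 0.22, -1.74], "rot": [-0.07, 0, 0]})
look("pics/c15.png")
rows([tip(80,52,d) for d in(-3,-6,-9,-12,-15,-18,-20,-20)],2)
```

```text
handle stand [-132.86  -29.04  105.73] rpy [ 1.3965e+00 -4.0000e-04  3.0000e-04] tip x 24.1 under z 90.73 F stand [-0.06 -0.03 -0.84] T [-0.34  0.04  0.03]
t 15.95 cmd [399.5 298.9 233.4] meas [399.84 298.79 233.33] rotdiff [-0.0005 -0.0002 -0.0005] q [ 0.497  0.383  2.195  1.327  0.442 -2.013] F [-0.07 -0.01 -0.84] op 0.166
[{"translation": [-0.02, -0.25, -0.17], "rot": [-0.0, -0.0, -0.0]},
{"translation": [-0.02, -0.49, -0.34], "rot": [-0.0, -0.0, -0.0]},
{"translation": [-0.02, -0.74, -0.52], "rot": [-0.0, -0.0, -0.0]},
{"translation": [-0.02, -0.98, -0.69], "rot": [-0.0, -0.0, -0.0]},
{"translation": [-0.02, -1.23, -0.86], "rot": [-0.0, -0.0, -0.0]},
{"translation": [-0.02, -1.48, -1.03], "rot": [-0.0, -0.0, -0.0]},
{"translation": [-0.02, -1.64, -1.15], "rot": [-0.0, -0.0, -0.0]},
{"translation": [-0.02, -1.64, -1.15], "rot": [-0.0, -0.0, -0.0]}]
```

View pics/c15.png

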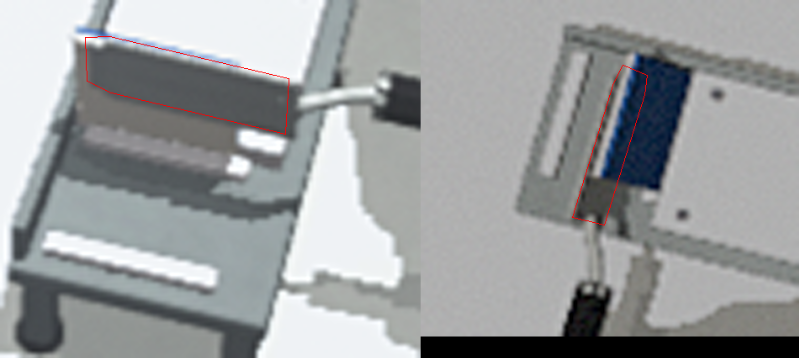

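step_arm(
  deltas=[
    {"translation": [0,-0.25,-0.17],"rot": [0,0,0]},
    {"translation": [0,-0.49,-0.34],"rot": [0,0,0]},
    {"translation": [0,-0.74,-0.52],"rot": [0,0,0]},
    {"translation": [0,-0.98,-0.69],"rot": [0,0,0]},
    {"translation": [0,-0.98,-0.69],"rot": [0,0,0]},
  ],
)

```text
clock: 16.58
eef_pos: [396.7, 286.9, 233.2]
tcp_rot: [2.531, 0.0, 2.878]
contact_force: [0.5, -0.7, -1.5]
opening: 0.163
```

Run:
```python
from h import *
apply({"translation": [0, -0.98, -0.69], "rot": [0, 0, 0]})
look("pics/c16.png")
```

```text
handle stand [-132.78  -41.11  105.59] rpy [ 1.3964e+00 -2.0000e-04 -1.0000e-04] tip x 24.2 under z 90.59 F stand [ 0.34  1.03 -0.76] T [-0.28  0.03  0.05]
t 16.68 cmd [396.4 287.3 233.4] meas [396.78 287.13 233.2 ] rotdiff [-0.0004 -0.0002 -0.0001] q [ 0.476  0.375  2.212  1.332  0.451 -2.038] F [ 0.6   0.9  -0.76] op 0.169
```

View pics/c16.png

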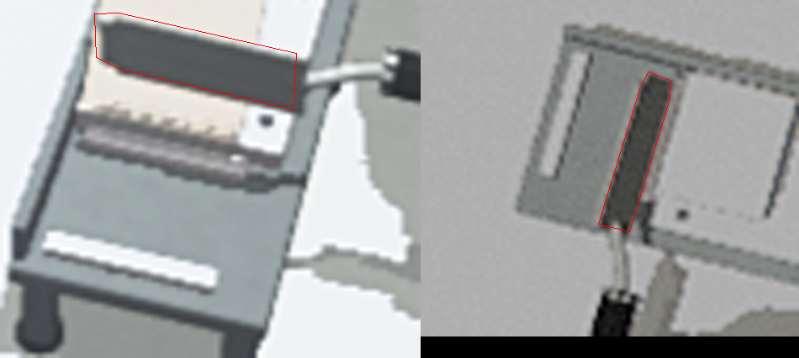

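Run:
```python
from h import *
p,R=cmd();h=handle_now(p,R);i=Ro.from_euler('z',-SY);hs=i.apply(h-O);print(hs)
seq=[((0,2,25),80),((0,4,60),80),((-5,4,60),76),((-10,2,60),72),((-15,0,60),68),((-20,0,60),64),((-25,0,60),60),((-25,0,60),60)]
T=[tcp_for(S2W(hs+np.array(d)),SY,np.radians(t)) for d,t in seq]
for t in T: print(ik(*t)[0].round(2),ik(*t)[1].round(0))
rows(T,2)
```

```text
[-133.20579419  -41.07139299  105.74613984]
[ 0.49  0.32  2.19  1.21  0.47 -1.89] [372. 197. 395.]
[ 0.49  0.26  2.17  1.05  0.5  -1.71] [373. 199. 430.]
[ 0.53  0.24  2.14  0.85  0.5  -1.48] [373. 218. 442.]
[ 0.57  0.24  2.12  0.66  0.52 -1.28] [372. 237. 453.]
[ 0.6   0.24  2.09  0.5   0.56 -1.1 ] [372. 256. 463.]
[ 0.64  0.24  2.06  0.36  0.61 -0.94] [373. 277. 471.]
[ 0.68  0.25  2.02  0.25  0.67 -0.81] [374. 299. 477.]
[ 0.68  0.25  2.02  0.25  0.67 -0.81] [374. 299. 477.]
[{"translation": [-0.0, 1.59, -1.93], "rot": [-0.0, -0.0, -0.0]},
{"translation": [-0.0, 3.76, -4.69], "rot": [-0.0, -0.0, -0.0]},
{"translation": [0.5, 4.85, -4.65], "rot": [0.07, -0.0, -0.0]},
{"translation": [1.0, 5.77, -4.65], "rot": [0.139, -0.0, -0.0]},
{"translation": [1.5, 6.68, -4.58], "rot": [0.209, -0.0, -0.0]},
{"translation": [2.0, 7.73, -4.31], "rot": [0.279, -0.0, -0.0]},
{"translation": [2.5, 8.76, -3.98], "rot": [0.349, -0.0, -0.0]},
{"translation": [2.5, 8.76, -3.98], "rot": [0.349, -0.0, -0.0]}]
```

step_arm(
  deltas=[
    {"translation": [0,1.59,-1.93],"rot": [0,0,0]},
    {"translation": [0,3.76,-4.69],"rot": [0,0,0]},
    {"translation": [0.5,4.85,-4.65],"rot": [0.07,0,0]},
    {"translation": [1.0,5.77,-4.65],"rot": [0.139,0,0]},
    {"translation": [1.5,6.68,-4.58],"rot": [0.209,0,0]},
    {"translation": [2.0,7.73,-4.31],"rot": [0.279,0,0]},
    {"translation": [2.5,8.76,-3.98],"rot": [0.349,0,0]},
    {"translation": [2.5,8.76,-3.98],"rot": [0.349,0,0]},
  ],
)

```text
clock: 17.68
eef_pos: [385.3, 341.9, 316.4]
tcp_rot: [2.879, 0.001, 2.88]
contact_force: [-0.5, 0.5, -0.7]
opening: 0.165
```

Run:
```python
from h import *
apply({"translation": [2.5, 8.76, -3.98], "rot": [0.349, 0, 0]})
look("pics/c17.png",wt=(140,240,265,320))
p,R=cmd();h=handle_now(p,R);print(h)
H=np.array([420.1,183.5,145]);T=[]
for i in range(1,9):
    k=i/8;th=np.radians(60)*(1-k);yaw=SY+k*(.023-SY)
    T.append(tcp_for(h+k*(H-h),yaw,th))
for t in T: print(ik(*t)[0].round(2),ik(*t)[1].round(0))
rows(T,2)
```

```text
handle stand [-158.22  -41.17  165.35] rpy [1.0485e+00 4.0000e-04 1.0000e-03] tip x -1.2 under z 150.35 F stand [-0.2   0.5  -0.38] T [-0.15  0.07  0.02]
t 17.77 cmd [385.  341.1 316.2] meas [385.04 340.84 315.79] rotdiff [-0.0015  0.0006 -0.0008] q [ 0.671  0.249  2.028  0.253  0.667 -0.822] F [-0.06  0.54 -0.38] op 0.163
[395.23537425 380.07149621 165.72901171]
[ 0.68  0.27  1.98  0.11  0.79 -0.74] [389. 314. 483.]
[ 0.69  0.3   1.94  0.    0.91 -0.69] [402. 331. 483.]
[ 0.7   0.33  1.9  -0.1   1.01 -0.65] [411. 348. 478.]
[ 0.72  0.37  1.87 -0.2   1.1  -0.63] [418. 365. 467.]
[ 0.73  0.41  1.86 -0.29  1.18 -0.6 ] [421. 380. 451.]
[ 0.75  0.45  1.85 -0.38  1.26 -0.58] [422. 394. 430.]
[ 0.77  0.5   1.85 -0.46  1.32 -0.55] [420. 404. 404.]
[ 0.78  0.55  1.85 -0.55  1.38 -0.52] [415. 412. 373.]
[{"translation": [-1.01, -0.25, -0.21], "rot": [0.131, 0.007, -0.035]},
{"translation": [-1.88, -0.53, -0.15], "rot": [0.261, 0.009, -0.071]},
{"translation": [-2.6, -0.89, 0.16], "rot": [0.392, 0.007, -0.108]},
{"translation": [-3.18, -1.37, 0.71], "rot": [0.522, -0.0, -0.145]},
{"translation": [-3.64, -2.01, 1.48], "rot": [0.653, -0.012, -0.182]},
{"translation": [-3.98, -2.83, 2.46], "rot": [0.782, -0.029, -0.219]},
{"translation": [-4.23, -3.88, 3.62], "rot": [0.911, -0.051, -0.255]},
{"translation": [-4.41, -5.18, 4.93], "rot": [1.04, -0.078, -0.29]}]
```

View pics/c17.png

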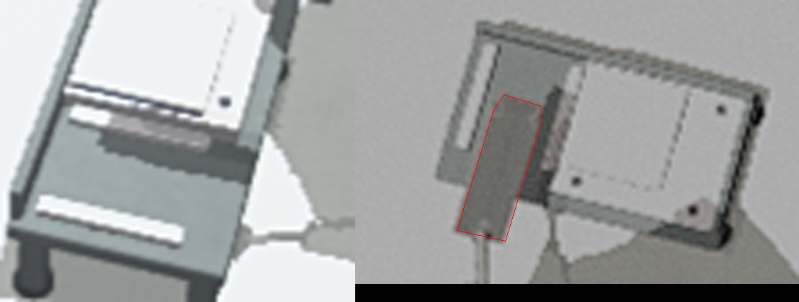

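step_arm(
  deltas=[
    {"translation": [-1.01,-0.25,-0.21],"rot": [0.131,0.007,-0.035]},
    {"translation": [-1.88,-0.53,-0.15],"rot": [0.261,0.009,-0.071]},
    {"translation": [-2.6,-0.89,0.16],"rot": [0.392,0.007,-0.108]},
    {"translation": [-3.18,-1.37,0.71],"rot": [0.522,0,-0.145]},
    {"translation": [-3.64,-2.01,1.48],"rot": [0.653,-0.012,-0.182]},
    {"translation": [-3.98,-2.83,2.46],"rot": [0.782,-0.029,-0.219]},
    {"translation": [-4.23,-3.88,3.62],"rot": [0.911,-0.051,-0.255]},
    {"translation": [-4.41,-5.18,4.93],"rot": [1.04,-0.078,-0.29]},
  ],
)

```text
clock: 18.77
eef_pos: [418.1, 292.7, 254.3]
tcp_rot: [-2.354, -0.002, -3.118]
contact_force: [-1.1, -0.3, 0.0]
opening: 0.17
```

step_arm(
  deltas=[
    {"translation": [0,0,0],"rot": [0,0,0]},
    {"translation": [0,0,0],"rot": [0,0,0]},
    {"translation": [0,0,0],"rot": [0,0,0]},
    {"translation": [0,0,0],"rot": [0,0,0]},
  ],
)

```text
clock: 19.27
eef_pos: [418.4, 293.5, 255.8]
tcp_rot: [-2.358, 0.001, -3.119]
contact_force: [-0.2, 0.4, -0.6]
opening: 0.16
```

Run:
```python
from h import *
apply({"translation": [-4.41, -5.18, 4.93], "rot": [1.04, -0.078, -0.29]})
fs=imaging.grab_frame("side");ft=imaging.grab_frame("top");chk()
s=readout.sense();P,h,Q=blade_pts(s['eef_pos'],Ro.from_euler('xyz',s['tcp_rot']));print(h,Q.as_euler('xyz'))
cv2.imwrite("pics/t18.png",cv2.resize(ft["image"][215:385,150:320],None,fx=3.5,fy=3.5)[:,:,::-1])
cv2.imwrite("pics/s18.png",fs["image"][:,:,::-1])
save(s['eef_pos'],Ro.from_euler('xyz',s['tcp_rot']))
G=np.array([417.63,293.65,185.17]);R=toolR(.023,0)
rows([(G+[0,0,d],R) for d in (50,35,20,10,5)]+[(G+[0,0,5],R)],2)
```

```text
t 19.38 cmd [417.9 293.6 255.2] meas [418.31 293.51 255.53] rotdiff [-0.0016 -0.0005  0.0007] q [ 0.78   0.546  1.854 -0.552  1.375 -0.523] F [-0.06 -0.16 -0.7 ] op 0.165
[420.67536671 183.49238054 145.24355398] [ 0.00108294 -0.00104491  0.0232033 ]
[{"translation": [0.07, 1.45, 1.43], "rot": [0.001, 0.001, -0.001]},
{"translation": [0.07, 2.51, 2.49], "rot": [0.001, 0.001, -0.001]},
{"translation": [0.07, 3.57, 3.55], "rot": [0.001, 0.001, -0.001]},
{"translation": [0.07, 4.27, 4.26], "rot": [0.001, 0.001, -0.001]},
{"translation": [0.07, 4.63, 4.62], "rot": [0.001, 0.001, -0.001]},
{"translation": [0.07, 4.63, 4.62], "rot": [0.001, 0.001, -0.001]}]
```

View pics/t18.png

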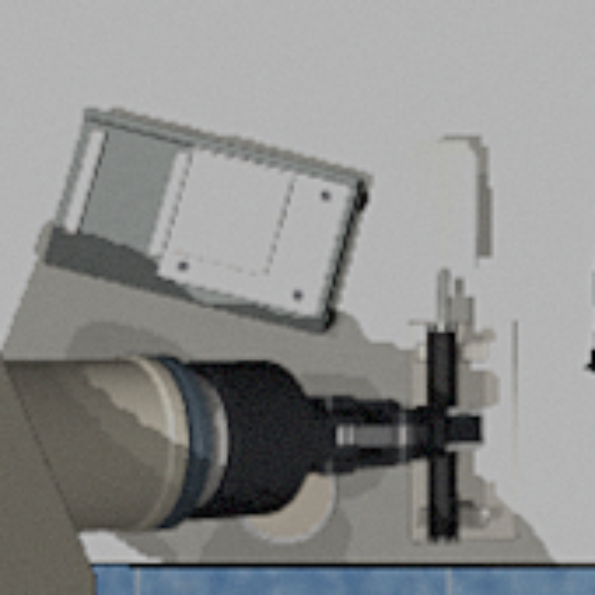

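View pics/s18.png

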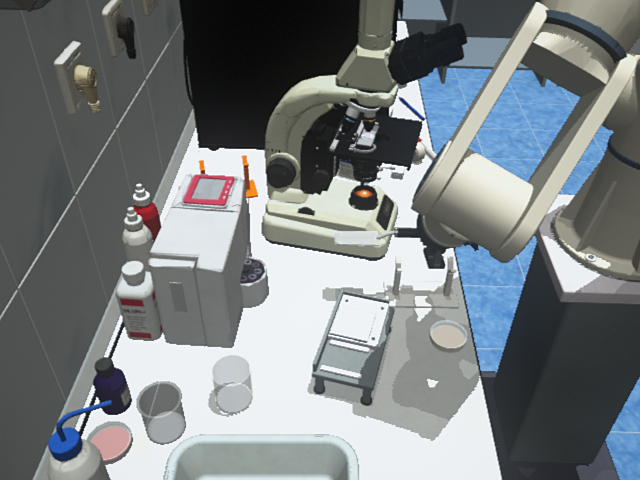

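Tile lies on the shelf, and the spatula is above its rest in line with the forks. Lowering.

step_arm(
  deltas=[
    {"translation": [0.07,1.44,1.44],"rot": [0,0,0]},
    {"translation": [0.07,2.5,2.5],"rot": [0,0,0]},
    {"translation": [0.07,3.56,3.56],"rot": [0,0,0]},
    {"translation": [0.07,4.27,4.27],"rot": [0,0,0]},
    {"translation": [0.07,4.62,4.62],"rot": [0,0,0]},
    {"translation": [0.07,4.8,4.8],"rot": [0,0,0]},
    {"translation": [0.07,4.8,4.8],"rot": [0,0,0]},
  ],
)

```text
clock: 20.25
eef_pos: [417.6, 293.5, 187.3]
tcp_rot: [-2.356, 0.001, -3.118]
contact_force: [0.2, -0.1, 0.6]
opening: 0.165
```

Run:
```python
from h import *
apply({"translation": [0.07, 4.8, 4.8], "rot": [0, 0, 0]})
ft=imaging.grab_frame("top");f=imaging.grab_frame("wrist");chk()
s=readout.sense();print(s['wrist_torque'].round(2),handle_now(s['eef_pos'],Ro.from_euler('xyz',s['tcp_rot'])))
cv2.imwrite("pics/t19.png",np.hstack([cv2.resize(ft["image"][270:385,250:310],(240,460)),cv2.resize(f["image"],(560,460))])[:,:,::-1])
```

```text
t 20.35 cmd [417.7 293.6 187.6] meas [417.64 293.53 187.49] rotdiff [ 0.0009 -0.0001 -0.0003] q [ 0.781  0.657  1.867 -0.568  1.271 -0.455] F [-0.12  0.74 -0.52] op 0.166
[ 0.41 -0.    0.  ] [420.02426618 183.40216803  77.30553867]
```

View pics/t19.png

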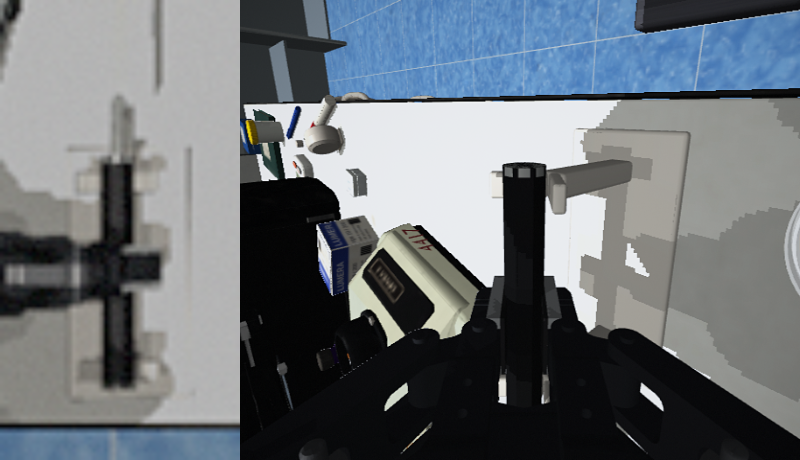

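Handle sits in line over the forks. Down 2.3 mm more, then release.

step_arm(
  deltas=[
    {"translation": [0,0.1,0.1],"rot": [0,0,0]},
    {"translation": [0,0.16,0.16],"rot": [0,0,0]},
    {"translation": [0,0.16,0.16],"rot": [0,0,0]},
    {"translation": [0,0.16,0.16],"rot": [0,0,0]},
  ],
)

```text
clock: 20.85
eef_pos: [417.6, 293.5, 185.3]
tcp_rot: [-2.356, 0.001, -3.118]
contact_force: [-1.7, 2.5, 5.1]
opening: 0.163
```

step_arm(
  deltas=[
    {"translation": [0,0,0],"rot": [0,0,0]},
    {"translation": [0,0,0],"rot": [0,0,0]},
    {"translation": [0,0,0],"rot": [0,0,0]},
    {"translation": [0,0,0],"rot": [0,0,0]},
    {"translation": [0,0,0],"rot": [0,0,0]},
  ],
  grip=90,
  squeeze=20,
)

```text
clock: 21.48
eef_pos: [417.5, 293.4, 184.8]
tcp_rot: [-2.356, 0.0, -3.118]
contact_force: [-0.0, -0.2, 0.2]
opening: 0.646
```

Run:
```python
from h import *
f=imaging.grab_frame("wrist");chk()
cv2.imwrite("pics/w20.png",f["image"][:,:,::-1])
```

```text
t 21.52 cmd [417.7 293.6 187.6] meas [417.54 293.42 184.86] rotdiff [ 0.0013  0.0003 -0.0006] q [ 0.781  0.661  1.867 -0.569  1.267 -0.453] F [-0.9  -0.17  0.07] op 0.646
```

View pics/w20.png

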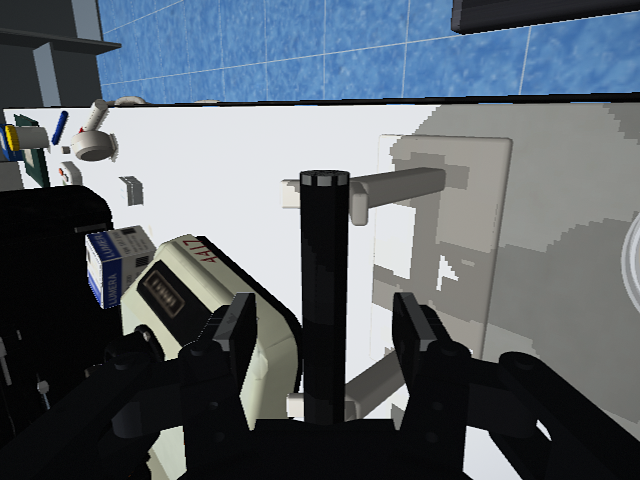

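Released, resting as it was at the start. Backing straight off along the tool, then up.

step_arm(
  deltas=[
    {"translation": [0,0,-3],"rot": [0,0,0]},
    {"translation": [0,0,-7],"rot": [0,0,0]},
    {"translation": [0,0,-11],"rot": [0,0,0]},
    {"translation": [0,-4,-17],"rot": [0,0,0]},
    {"translation": [0,-8,-22],"rot": [0,0,0]},
    {"translation": [0,-8,-22],"rot": [0,0,0]},
    {"translation": [0,-8,-22],"rot": [0,0,0]},
  ],
)

```text
clock: 22.4
eef_pos: [415.0, 392.4, 397.3]
tcp_rot: [-2.357, 0.001, -3.118]
contact_force: [-0.8, 0.4, -0.6]
opening: 0.645
```

Run:
```python
from h import *
fs=imaging.grab_frame("side");ft=imaging.grab_frame("top");fw=imaging.grab_frame("wrist");chk()
a=tile_pts(64)
Tl=np.array([S2W([x,y,64]) for x,y in ((-30,-86.5),(30,-86.5),(30,-26.5),(-30,-26.5))])
overlay(fs,Tl,(300,240,480,410),3.4,"pics/s21.png");overlay(ft,Tl,(150,215,320,385),3.4,"pics/t21.png")
cv2.imwrite("pics/w21.png",fw["image"][:,:,::-1])
```

```text
t 22.55 cmd [417.7 293.6 187.6] meas [414.85 391.93 395.19] rotdiff [ 0.0033  0.0018 -0.0019] q [ 0.891  0.459  1.613 -0.48   1.707 -0.611] F [ 0.46  0.57 -0.29] op 0.649
```

View pics/s21.png

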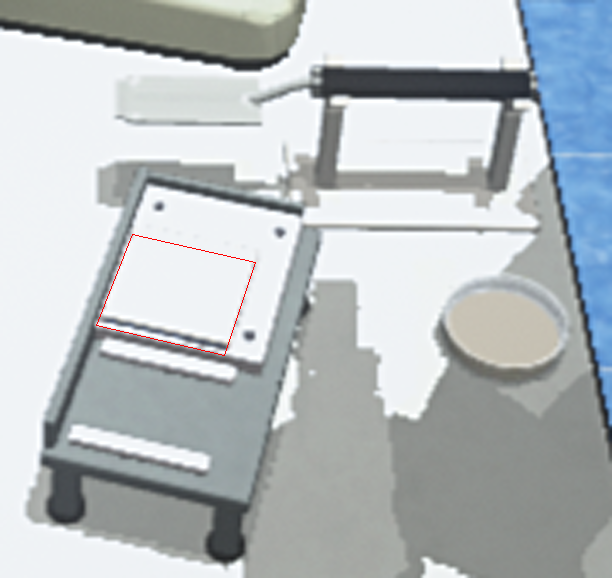

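View pics/t21.png

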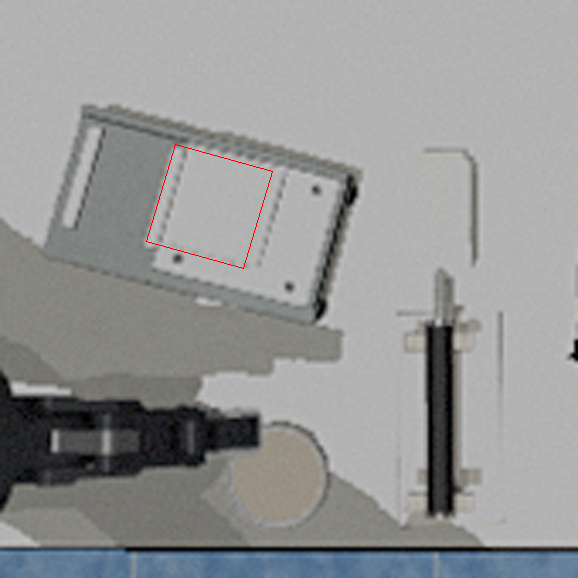

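View pics/w21.png

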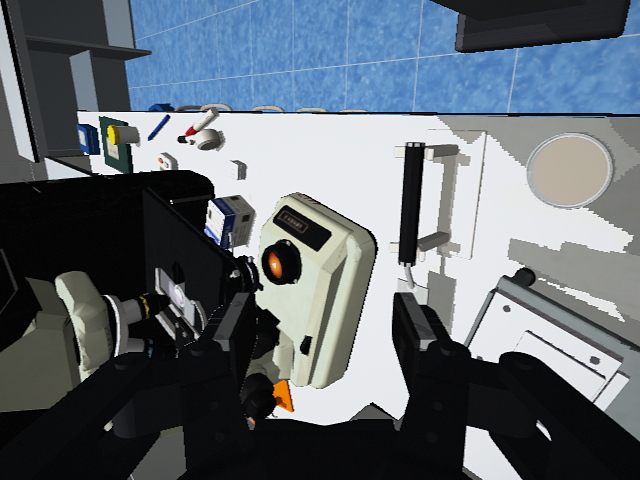

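Run:
```python
from rig import ticket,readout
print(readout.sense()['qvel'].round(3)); print(ticket.sign_off())
```

```text
[-0.002  0.005 -0.001 -0.002  0.006 -0.001]
the job is handed in; nothing more can be done
None
```

I turned the tile over with the spatula alone, laid the spatula back in its rest, and handed the job in at about 22.6 s of the 61 s. The hand-in gives no verdict.

**What I did:** I gripped the handle leaning 45° and touched the blade lightly on the bare slot floor to set its height. The blade then slid under the tile with no noticeable force. I tipped the tile to about 80° over the step, moved the blade up its white face and pushed, and the tile fell over onto the shelf. The spatula went back into the forks at the pose where I picked it up.

**Last checks, from the top and side pictures:**
- **Tile:** it lies flat, white side up, fully on the shelf. Its centre is roughly at y = -60 to -65 mm and x ≈ 0 in the stand's frame. I judged this by eye against a drawn outline, not by a separate measurement.
- **Spatula:** it is in both forks, with the handle in line as at the start.
- **Petri dish:** it looks unmoved; I did not measure the bystanders at the end.
- **Robot:** it was backed off, clear of everything and nearly still at hand-in.

**What disagreed:**
- The side camera read up to about 5 mm off the top and wrist cameras in y, so I mostly relied on the other two.
- The slot floor was felt about 0.8 mm lower than my model expected; I corrected the insertion height for that.
- Commanded and measured positions drifted apart by a few mm after fast moves, so I worked from the measured pose.

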